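Clamp the saw guide onto the tilted work bar

ROBOT

A 6-joint arm with a two-finger parallel gripper is mounted at the origin on the work surface. World frame = base frame: x ahead of the robot, y to its left, z up, the work surface at z = 0. Lengths are in m, angles in degrees, forces in N, time in s.
With the tool pointing down it reaches from about 0.375 to 0.9 m from the base axis. Payload 3.1 kg.
Tool frame: the origin (TCP) lies midway between the tips of the shut fingers; the grasp point (between the pads) lies bot.hold_point_z behind it (bot.hold_point_z is the distance from the TCP to the grasp point, in m); z points along the fingers, y is the direction in which the jaws open and shut (so a half turn about z gives the same grasp; the last joint's range is limited). The gripper opens to 87 mm and grips with 3 to 60 N. Pads are 19 mm wide; open, the fingers measure 117 mm over their backs; the gripper's body (75 mm by 190 mm) begins 51 mm behind the grasp point.
Start: joints at [-76.748, 30.224, 82.088, -0, 67.689, -10.227], TCP at [0.249, -0.573, 0.223] pointing down, gripper open.
Joint ranges: [-176.69, 176.69], [-43.24, 126.21], [12.49, 139.97], [-82, 262], [0, 151.66], [-163.58, 163.58]. Speed limits (degrees/s): [159.86, 159.86, 180, 180, 180, 180].

INTERFACE

Orientations are given as a 3x3 rotation matrix whose columns are the frame's x, y, z axes.
In Python, from rig import bot, vision, hand_in gives the robot as it stands. The module is installed in compiled form; this text tells all that it offers.
- The arm moves only by the shell command python3 -m handwheel 'ROWS'. ROWS is JSON, a list of rows, each an object of numbers: "hand": the gripper's target within -1 to 1 (fully open at 1, half-way at 0, shut at -1); "dx", "dy", "dz": the shift along the world's x, y, z in cm; "wx", "wy", "wz": the turn, a rotation vector about the world's x, y, z in rad. In form: [{"hand": .., "dx": .., "dy": .., "dz": .., "wx": .., "wy": .., "wz": ..}, ...]. A call has 1 to 10 rows; each row shifts and turns the commanded pose from where the row before left it; what a row does not reach is not made up. A row lasts 1/10 s, in which the tool goes at most 50 mm and 8.59 degrees, less where a joint would pass 70% of its speed; a pose out of reach is approached as far as the arm can. A call with a gripper value outside its range is refused whole. The fingers move at their own pace and stop on an object; the grip force is fixed at half the most. Time passes only in rows, so rows that do not move let the fingers close. It gives the time, the measured TCP pose, the force and the opening at its end, in the units of the state.
- bot.read_state(): the state, without advancing time (a new reading comes with each control period).
- vision.capture(name): name is "side" or "top" or "wrist"; returns (picture, depth): 480x640x3 uint8, red, green, blue; 480x640 float32, m along the optical axis (not along the pixel's ray), 0 where there is no reading.
- vision.get_calibration(name): a dict with "fx", "fy", "cx", "cy" (pixels), "rvec" (rotation vector, rad) and "tvec" (3), from world to camera coordinates, as OpenCV has them. Camera axes: x right, y down, z forward; pixel columns grow to the right and rows downward; lengths in m; the calibration is good to about 2 mm. A picture is of the moment at which its call begins: read the wrist's pose just before it. get_calibration takes no time and is no camera call; for the wrist camera it gives the pose at the moment of the call.
- hand_in(): hands the job in, once; it reports no verdict.
The state is a dict: "time_s": time; "joint_positions": joint angles; "qvel": joint speeds; "tau": joint torques, N m; "position": TCP position; "tcp_rot": TCP orientation; "force": force on the tool from outside, world axes, zero at the start; "moment": the same for the moment, N m; "opening": opening from 0.0 (shut) to 1.0 (fully open).
Only numpy, scipy, OpenCV 4.12 (cv2) and the standard library are available. Lean on these libraries where they do the work, as an engineer would, in place of code of your own. Each camera call takes 0.05 s, during which the arm holds its last target.

TASK

Hang the steel angle from the wooden block over the top edge of the bar in the tilted vise, centred and snug, its long leg on the bar's upper (far) face. Then lift the self-closing clamp off its stand by squeezing its handles, bring the open jaws along the bar's slope over the middle of the edge, about 25 mm deep, and let go so that it grips bar and angle together. Do not push the vise head to another angle, and leave the file, hammer and tin alone.

Things in the scene. Friction and masses are not known exactly. Their poses are not given: they have to be found in the camera images.
- work_edge (a point): Middle of the top edge of the aluminium bar in the blue tilting vise. z: along the bar, out of its free end (leaning 25 to 40 degrees from vertical towards the robot); y: across its width; +x: out of its upper face, which looks up and away from the robot. Bar 40 mm wide (y), 8 mm thick (x -4 to +4), 50 mm free above the vise jaws, which are 100 mm wide (y), 72 mm thick (x).
- head (a joint): Lean of the vise head with the bar towards the robot, rad from vertical, on a stiff hinge along y, 105 mm down the bar from work_edge. Leave it as it is.
- guide: Dark steel angle, 60 mm long (y), legs 4 mm thick, 60 g. Origin and axes coincide with work_edge when properly hung: top leg x -4 to +8, z 0 to +4 mm; long leg x +4 to +8, z -26 to 0 mm. At first it hangs upright over the wooden block's far (+x) top edge, and overhangs the block (later the bar) by about 10 mm at each end: pick it by its end faces, 60 mm apart.
- long_leg (a point): Point of guide (axes too) in the middle of its long leg, at x +6, y 0, z -13 mm from the guide's origin.
- vise: Blue tilting bench vise with the bar in it: fixed foot 130 x 150 mm; origin at the middle of the foot's underside, z up. The head stands on it and its screw handle sticks out on the far side.
- block: Fixed wooden block on which the angle hangs, 30 x 40 x 50 mm (x, y, z), origin at the middle of its underside, z up.
- clamp: Steel self-closing clamp (reverse tweezers), 108 mm tall, 110 g, upright on its stand; this half carries the lug (z 46 to 50, x -26 to +26, y -11 to +11 mm) that lies loose on the stand. Origin: between the shut jaw tips; z from tips up to the handles, y the way it is squeezed and opens. Jaws z 0 to 42 mm, 14 mm wide (x), 5 mm thick; this half's jaw has its inner face at y -1.5 mm.
- handles (a point): Point of clamp (axes too) between the resting handles, at their mid-height, 86 mm above the jaw tips. Handles: flat plates 44 mm tall, 16 mm wide (x), outer faces at y +27 and -27 mm at rest (54 mm over both; 32 mm squeezed). This half's handle is at +y; the other moves towards it, so the middle of handles and of jaw gap lies at y = jaw / 2.
- jaw (a joint): Slide of the clamp's other half along the clamp's +y, 0 to 0.022 m: squeezing the handles moves the jaws apart, parallel, by as much. Jaw gap = 3 mm + this (25 mm at the stop). The spring pushes back with 8 N at rest, 15 N fully squeezed: 20 to 40 N of squeeze holds it open at the stop; let go, it shuts on what is between (bar and angle: 12 mm).
- stand: Fixed grey stand of the clamp: base plate 90 x 80 x 6 mm and two cheeks 56 mm long (y) at x 15 to 25 mm on either side, tops at z 56 mm, carrying the clamp's lug. Origin at the middle of its underside, z up.
- file: Bystander: flat file with wooden handle lying on the bench, 300 mm long.
- hammer: Bystander: hammer lying on the bench.
- tin: Bystander: small metal tin, 66 mm diameter, 55 mm tall.
Not all that is in view belongs to the job. There is more than one size of the guide; the job needs the middle-sized. There is more than one size of the vise; the job needs the smaller.

How it is judged (in metres and radians):
On the way, in this order (a step that is already met when the one before it is completed fails the run):
1. the angle hangs on the bar's edge, let go (x of long_leg in the frame of work_edge above 0.002 m and z of long_leg in the frame of work_edge below -0.005 m and x of guide in the frame of work_edge between -0.005 and 0.005 m and z of guide in the frame of work_edge between -0.005 and 0.005 m and y of guide in the frame of work_edge between -0.01 and 0.01 m and angle between the z axis of guide and the z axis of work_edge, either way round below 0.1 rad and angle between the y axis of guide and the y axis of work_edge, either way round below 0.1 rad and contact force between the fingers and guide below 0.1 N), for 0.2 s.
2. the clamp is squeezed open and lifted off its stand (value of joint jaw above 0.012 m and height (world z) of clamp above 0.05 m), for 0.2 s.
3. the open jaws straddle the bar and the angle (value of joint jaw above 0.0105 m and z of clamp in the frame of work_edge between -0.042 and -0.012 m and y of clamp in the frame of work_edge between -0.016 and 0.016 m and x of clamp in the frame of work_edge between -0.03 and 0.03 m), for 0.1 s.
At the end, for the whole second after the job is handed in: Angle on the edge: origin within 3 mm of work_edge in x, z, 10 mm in y, 0.1 rad, long leg on the upper face. Clamp let go, at rest, gripping bar and angle (jaw 6.5 to 11.5 mm, over 3 N on each), jaw tips 12 to 42 mm below the edge, within 16 mm of the middle and 0.2 rad of the bar's direction (x of long_leg in the frame of work_edge above 0.002 m and z of long_leg in the frame of work_edge below -0.005 m and x of guide in the frame of work_edge between -0.003 and 0.003 m and z of guide in the frame of work_edge between -0.003 and 0.003 m and y of guide in the frame of work_edge between -0.01 and 0.01 m and angle between the z axis of guide and the z axis of work_edge, either way round below 0.1 rad and angle between the y axis of guide and the y axis of work_edge, either way round below 0.1 rad and z of clamp in the frame of work_edge between -0.042 and -0.012 m and y of clamp in the frame of work_edge between -0.016 and 0.016 m and value of joint jaw between 0.0065 and 0.0115 m and contact force between clamp and guide above 3 N and contact force between clamp and vise above 3 N and angle between the z axis of clamp and the z axis of work_edge, either way round below 0.2 rad and linear speed of each of clamp, guide below 0.01 m/s and contact force between the fingers and clamp below 0.1 N and contact force between the fingers and guide below 0.1 N); the robot touches nothing.
It fails at once if the vise head is pushed to another angle (edge moved over 6 mm) (distance of work_edge from where it was at the start of the episode above 0.006 m).
It fails at once if the file, hammer or tin is moved over 20 mm (distance of any of file, hammer, tin from where it was at the start of the episode above 0.02 m).
It also fails if it takes over 59 s, if anything falls off the work surface, if the arm or the gripper's body presses on something with over 40 N, if the wrist force passes 120 N, or if a joint passes its speed limit or range.

## Working session

There is one attempt and no reset: what is moved stays moved. The work goes in short steps, Python scripts to look and compute and a shell command to move; the robot and the scene stay as the last step left them, time stands still between calls to the robot, and variables do not carry over. Pictures are saved under pics/ and viewed, and the job is handed in when it is done.

```bash
mkdir -p pics; cat > h.py <<'E'
import numpy as np, cv2
from rig import bot, vision
def cal(n):
    c=vision.get_calibration(n); R,_=cv2.Rodrigues(np.array(c['rvec'],float)); t=np.array(c['tvec'],float).ravel()
    return c,R,t
def pts(n,depth,u,v,C=None):
    c,R,t=C or cal(n); u=np.asarray(u,float);v=np.asarray(v,float)
    d=depth[v.astype(int),u.astype(int)]
    P=np.stack([(u-c['cx'])/c['fx']*d,(v-c['cy'])/c['fy']*d,d],-1)
    return (P-t)@R
def proj(n,X,C=None):
    c,R,t=C or cal(n); P=np.atleast_2d(X)@R.T+t
    return np.stack([P[:,0]/P[:,2]*c['fx']+c['cx'],P[:,1]/P[:,2]*c['fy']+c['cy']],-1)
def ray(n,u,v,C=None):
    c,R,t=C or cal(n); d=np.array([(u-c['cx'])/c['fx'],(v-c['cy'])/c['fy'],1.])
    return -R.T@t, R.T@d/np.linalg.norm(d)
def onz(n,u,v,z,C=None):
    o,d=ray(n,u,v,C); return o+d*(z-o[2])/d[2]
def tri(n1,p1,n2,p2):
    o1,d1=ray(n1,*p1);o2,d2=ray(n2,*p2)
    A=np.stack([d1,-d2],1); s=np.linalg.lstsq(A,o2-o1,rcond=None)[0]
    a=o1+d1*s[0];b=o2+d2*s[1]; return (a+b)/2,np.linalg.norm(a-b)
def save(n,img): cv2.imwrite('pics/'+n+'.png',img[:,:,::-1])
E
python3 - <<'E'
from h import *
np.set_printoptions(precision=4,suppress=True)
print(bot.read_state(), bot.hold_point_z)
for n in ['side','top','wrist']:
    C=cal(n); p,d=vision.capture(n); save(n+'0',p); np.savez('pics/'+n+'0.npz',p=p,d=d,C=np.array([1]))
    print(n,C[0]['fx'],C[0]['cx'],C[0]['cy'],'pos',-C[1].T@C[2],'fwd',C[1][2], (d>0).mean())
E
```

```text
{'time_s': 0.0, 'joint_positions': array([-76.7469,  30.2784,  82.1531,  -0.0019,  67.6894, -10.2275]), 'qvel': array([-0.0886, -0.0138, -0.0344,  0.0521,  0.107 , -0.0766]), 'tau': array([  0.0001, -44.004 , -17.6591,   0.0632,   0.0581,  -0.0002]), 'position': array([ 0.2489, -0.5725,  0.2216]), 'tcp_rot': array([[ 0.9172,  0.3984, -0.0005],
       [ 0.3984, -0.9172,  0.002 ],
       [ 0.0003, -0.0021, -1.    ]]), 'force': array([-0.3133,  0.3916, -0.844 ]), 'moment': array([-0.0133, -0.0142, -0.0204]), 'opening': 1.0007370807608156} 0.0187
side 540.1068748463819 314.0484233955684 235.14684499872038 pos [-0.2578  0.8375  0.7442] fwd [ 0.6014 -0.6411 -0.4768] 0.9959830729166667
top 517.0717423462314 322.41499353913053 244.38020287640745 pos [0.404  0.0496 1.204 ] fwd [ 0.082  -0.0273 -0.9963] 0.996083984375
wrist 379.34773684193846 326.45300279045006 236.40434625968862 pos [ 0.3109 -0.546   0.3845] fwd [-0.2278 -0.0984 -0.9687] 0.98298828125
```

View pics/side0.png

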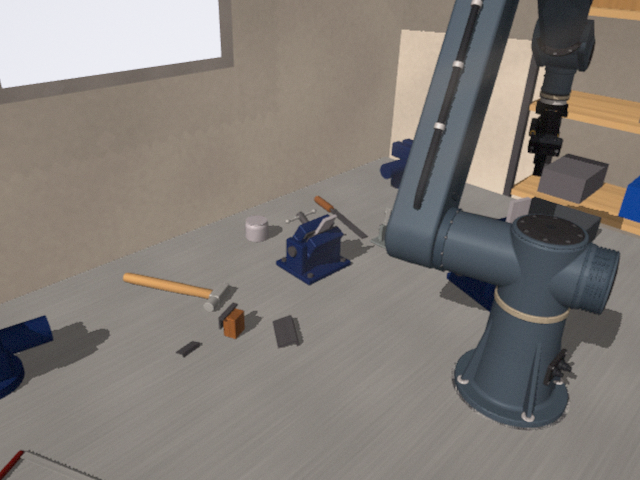

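View pics/top0.png

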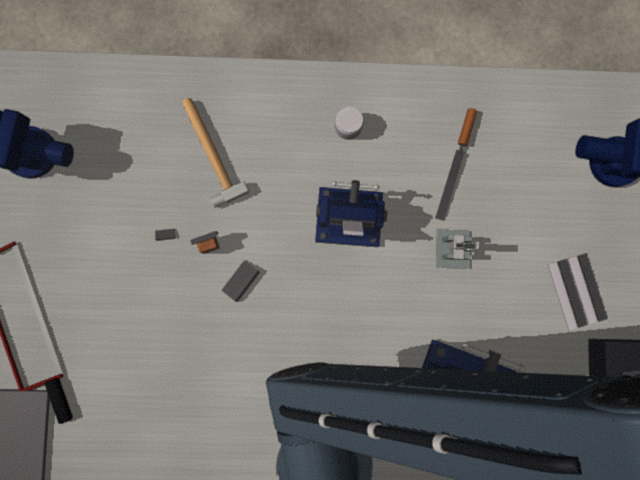

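View pics/wrist0.png

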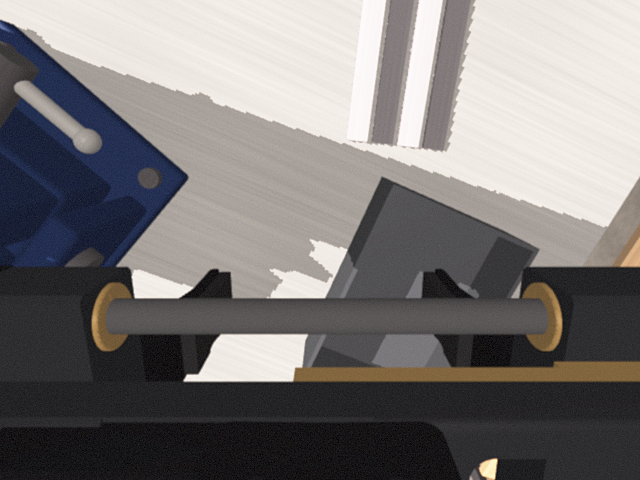

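The top view shows the small vise at (350,215), the block with its angle at (207,243), and the clamp on its stand at (455,248). I'll zoom in and measure.

```bash
python3 - <<'E'
from h import *
T=np.load('pics/top0.npz');S=np.load('pics/side0.npz')
a=cv2.resize(T['p'][170:300,140:270],None,fx=3,fy=3,interpolation=cv2.INTER_CUBIC)
b=cv2.resize(T['p'][170:300,300:400],None,fx=3,fy=3,interpolation=cv2.INTER_CUBIC)
save('topz',np.hstack([a,b]))
c=cv2.resize(S['p'][170:370,160:420],None,fx=3,fy=3,interpolation=cv2.INTER_CUBIC); save('sidez',c)
d=cv2.resize(T['p'][210:290,410:540],None,fx=5,fy=5,interpolation=cv2.INTER_CUBIC); save('clz',d)
P=pts('top',T['d'],*np.meshgrid(np.arange(640),np.arange(480))); np.save('pics/topP.npy',P)
Q=pts('side',S['d'],*np.meshgrid(np.arange(640),np.arange(480))); np.save('pics/sideP.npy',Q)
print(P[300,300],P[60,100],Q[400,250])
E
```

```text
[ 0.3725276   0.06533452 -0.00384342] [0.92722839 0.55486708 0.0024991 ] [ 0.32101962  0.3802514  -0.00131883]
```

View pics/topz.png

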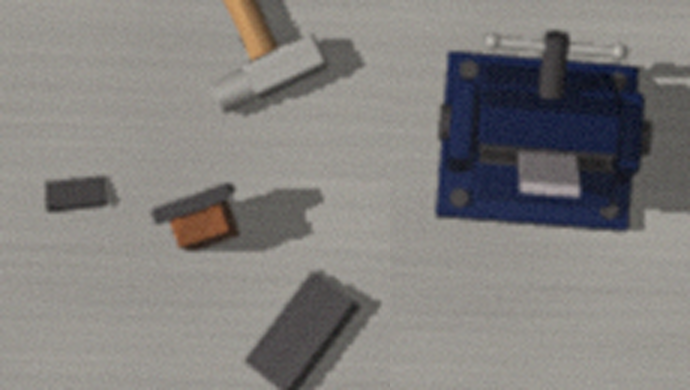

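View pics/sidez.png

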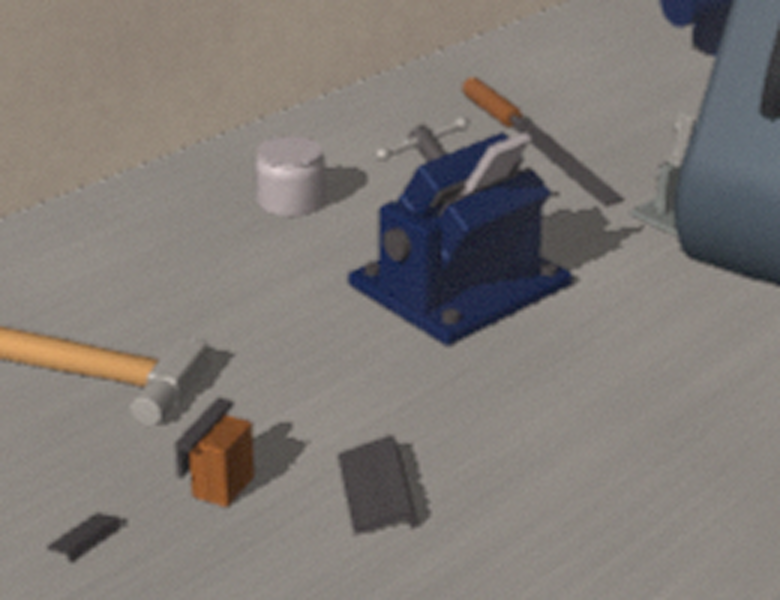

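View pics/clz.png

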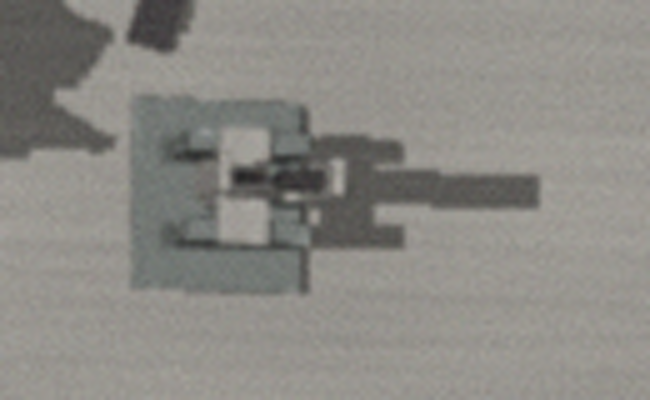

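```bash
python3 - <<'E'
from h import *
np.set_printoptions(precision=4,suppress=True)
T=np.load('pics/top0.npz');p=T['p'];P=np.load('pics/topP.npy')
def box(name,m):
    u=np.argwhere(m)[:,::-1]; X=P[m]
    r=cv2.minAreaRect((X[:,:2]*1000).astype(np.float32)); print(name,m.sum(),'px',u.mean(0),'xyz',X.mean(0),'z',np.percentile(X[:,2],[5,50,95]),r)
hsv=cv2.cvtColor(p,cv2.COLOR_RGB2HSV)
def roi(a,b,c,d):
    m=np.zeros(p.shape[:2],bool); m[b:d,a:c]=1; return m
z=P[...,2]
box('wood',roi(190,225,225,260)&(hsv[...,1]>120)&(z>.035))
box('angle',roi(185,225,225,260)&(hsv[...,1]<80)&(z>.035))
box('guides', roi(150,220,180,250)&(p.sum(2)<240))
box('viseall',roi(305,175,395,255)&(z>.015))
box('foot',roi(305,175,395,255)&(p[...,2]>p[...,0].astype(int)+30))
box('bar',roi(335,215,370,240)&(p.sum(2)>450)&(z>.05))
box('lug',roi(445,230,475,265)&(z>.045)&(z<.066))
box('clamptop',roi(440,230,490,265)&(z>.085))
for v in range(180,246,3): print(v,P[v,352],p[v,352])
E
```

```text
wood 179 px [206.8045 244.9665] xyz [0.4904 0.2743 0.0554] z [0.045  0.0491 0.0529] ((459.6195068359375, 169.9763946533203), (262.7820129394531, 36.499916076660156), 73.09951782226562)
angle 163 px [203.3252 237.5092] xyz [0.5028 0.2738 0.0956] z [0.049  0.0535 0.059 ] ((470.0302734375, 175.79177856445312), (279.5083312988281, 55.390010833740234), 73.58062744140625)
guides 180 px [165.2889 234.3611] xyz [0.5161 0.3801 0.0058] z [0.0006 0.0059 0.0109] ((515.9989013671875, 380.5115051269531), (22.36036491394043, 43.058258056640625), 7.89923095703125)
viseall 3325 px [350.9931 213.0701] xyz [ 0.5624 -0.0394  0.1137] z [0.0168 0.1096 0.1493] ((515.2925415039062, -38.53199768066406), (155.86256408691406, 237.3401641845703), 84.93830108642578)
foot 1559 px [344.2412 219.2021] xyz [ 0.552  -0.027   0.0866] z [0.011  0.0961 0.1335] ((515.18408203125, -36.95093536376953), (151.0513458251953, 237.92037963867188), 84.53267669677734)
bar 33 px [351.9091 232.2727] xyz [ 0.5129 -0.0354  0.1917] z [0.1563 0.1602 0.1645] ((469.1706237792969, 5.999011993408203), (27.22942543029785, 154.46636962890625
[... 623 characters left out ...]
6 -0.0401  0.1232] [74 68 71]
198 [ 0.5932 -0.0403  0.1229] [67 64 67]
201 [ 0.5884 -0.0412  0.1133] [72 67 68]
204 [ 0.5803 -0.0405  0.1236] [21 27 39]
207 [ 0.5726 -0.0399  0.1317] [23 28 58]
210 [ 0.5661 -0.04    0.1329] [24 31 61]
213 [ 0.5605 -0.0405  0.1276] [25 32 63]
216 [ 0.5542 -0.0407  0.1273] [27 34 62]
219 [ 0.5482 -0.0411  0.1243] [40 40 53]
222 [ 0.5421 -0.0414  0.1223] [101  96  94]
225 [ 0.5337 -0.0401  0.1393] [103  99  98]
228 [ 0.526  -0.0392  0.1511] [108 100 100]
231 [ 0.5186 -0.0384  0.1622] [141 135 136]
234 [ 0.5129 -0.0388  0.1585] [142 138 142]
237 [ 0.5121 -0.0435  0.1039] [34 40 60]
240 [ 0.5139 -0.0512  0.0152] [32 43 72]
243 [ 0.5073 -0.0517  0.0106] [30 40 72]
```

```bash
python3 -m handwheel '[{"dx":5},{"dx":5},{"dx":5,"dy":1},{"dx":3,"dy":4,"wz":-0.14},{"dx":2,"dy":4.5,"wz":-0.14},{"dx":1,"dy":4.8,"wz":-0.13},{"dy":4.9},{"dy":4.9},{"dy":4.3},{"hand":1}]'; python3 - <<'E'
from h import *
np.set_printoptions(precision=4,suppress=True)
s=bot.read_state();print(s['time_s'],s['position'],s['tcp_rot'])
C=cal('wrist');p,d=vision.capture('wrist');save('w1',p);np.savez('pics/w1.npz',p=p,d=d,R=C[1],t=C[2])
print(-C[1].T@C[2],C[1])
E
```

```text
0.15 [ 0.2489 -0.5727  0.2218] [[ 0.9172  0.3984 -0.0004]
 [ 0.3984 -0.9172  0.0016]
 [ 0.0003 -0.0016 -1.    ]]
[ 0.3109 -0.546   0.3846] [[ 0.3991 -0.9169 -0.0004]
 [-0.8882 -0.3867  0.2482]
 [-0.2277 -0.0987 -0.9687]]invalid input
```

View pics/w1.png

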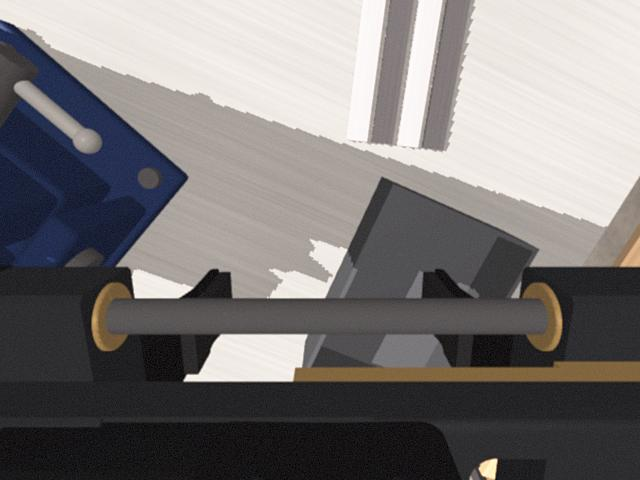

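All seven keys seem to be required in every row.

```bash
cat > look.py <<'E'
import sys
from h import *
np.set_printoptions(precision=4,suppress=True)
s=bot.read_state();print(s['time_s'],s['position'],s['tcp_rot'].tolist(),s['force'],s['opening'])
n=sys.argv[1];cam=sys.argv[2]
C=cal(cam);p,d=vision.capture(cam);save(n,p);np.savez('pics/'+n+'.npz',p=p,d=d,R=C[1],t=C[2])
print('cam',-C[1].T@C[2],'q',s['joint_positions'])
E
python3 -m handwheel '[{"hand":1,"dx":5,"dy":0,"dz":0,"wx":0,"wy":0,"wz":0},{"hand":1,"dx":5,"dy":0,"dz":0,"wx":0,"wy":0,"wz":0},{"hand":1,"dx":5,"dy":1,"dz":0,"wx":0,"wy":0,"wz":0},{"hand":1,"dx":3,"dy":4,"dz":0,"wx":0,"wy":0,"wz":-0.14},{"hand":1,"dx":2,"dy":4.5,"dz":0,"wx":0,"wy":0,"wz":-0.14},{"hand":1,"dx":1,"dy":4.8,"dz":0,"wx":0,"wy":0,"wz":-0.13},{"hand":1,"dx":0,"dy":4.9,"dz":0,"wx":0,"wy":0,"wz":0},{"hand":1,"dx":0,"dy":4.9,"dz":0,"wx":0,"wy":0,"wz":0},{"hand":1,"dx":0,"dy":4.3,"dz":0,"wx":0,"wy":0,"wz":0},{"hand":1,"dx":0,"dy":0,"dz":0,"wx":0,"wy":0,"wz":0}]' && python3 look.py w1 wrist
```

```text
time_s: 1.2
position: [0.4565, -0.2828, 0.2221]
tcp_rot: [[1.0, 0.005, -0.004], [0.005, -1.0, 0.005], [-0.003, -0.005, -1.0]]
force: [0.7, -0.5, 0.3]
opening: 1.001
1.2 [ 0.4565 -0.2828  0.2221] [[0.9999829644403787, 0.004654203265787457, -0.003522672422060188], [0.004672534766928431, -0.999975492359092, 0.0052136455617458645], [-0.003498320723469274, -0.005230016553740605, -0.9999802041435436]] [ 0.7305 -0.4594  0.278 ] 1.0008584341173608
cam [ 0.5246 -0.2834  0.3847] q [-43.7533  23.622   94.5134   0.0861  62.217   45.9392]
```

View pics/w1.png

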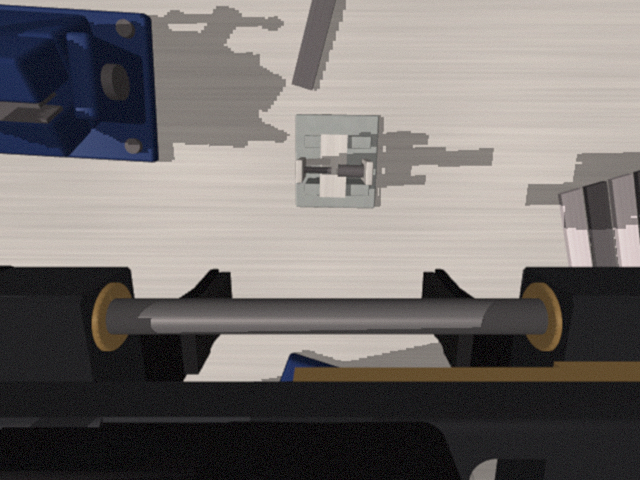

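The wrist picture shows the clamp and stand at (336,160), with handles at columns 298–373. Next I look at the vise.

```bash
python3 -m handwheel '[{"hand":1,"dx":0,"dy":4.9,"dz":0,"wx":0,"wy":0,"wz":0},{"hand":1,"dx":0,"dy":4.9,"dz":0,"wx":0,"wy":0,"wz":0},{"hand":1,"dx":0,"dy":4.9,"dz":0,"wx":0,"wy":0,"wz":0},{"hand":1,"dx":0,"dy":4.9,"dz":0,"wx":0,"wy":0,"wz":0},{"hand":1,"dx":0,"dy":4.9,"dz":0,"wx":0,"wy":0,"wz":0},{"hand":1,"dx":0,"dy":0,"dz":0,"wx":0,"wy":0,"wz":0},{"hand":1,"dx":0,"dy":0,"dz":0,"wx":0,"wy":0,"wz":0}]' && python3 look.py w2 wrist
```

```text
time_s: 1.95
position: [0.4591, -0.0446, 0.2228]
tcp_rot: [[1.0, 0.002, 0.001], [0.002, -1.0, -0.001], [0.001, 0.001, -1.0]]
force: [0.4, 0.2, -0.1]
opening: 0.997
1.95 [ 0.4591 -0.0446  0.2228] [[0.999997074348985, 0.0019322082673255683, 0.0014552885219008278], [0.0019340340905968007, -0.9999973431785373, -0.0012542519695328761], [0.001452861179434058, 0.0012570628776422878, -0.9999981544919545]] [ 0.424   0.1793 -0.0888] 0.9967176437703363
cam [ 0.5264 -0.0443  0.3857] q [-19.4485  17.6069 104.8332  -0.0475  57.4574  70.4662]
```

View pics/w2.png

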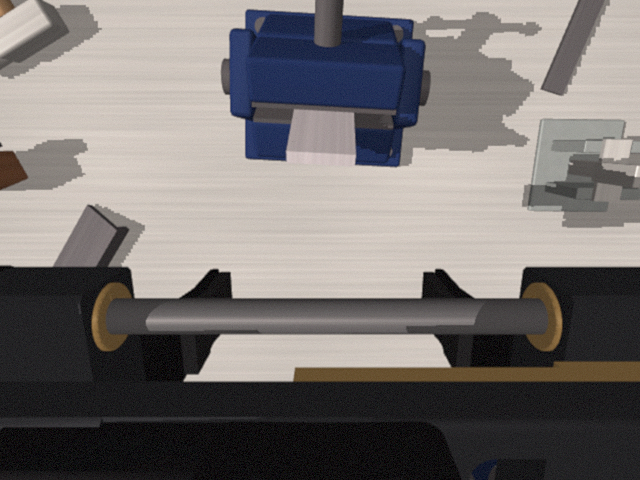

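```bash
python3 - <<'E'
from h import *
np.set_printoptions(precision=4,suppress=True)
W=np.load('pics/w2.npz');p,d=W['p'],W['d'];C=(vision.get_calibration('wrist'),W['R'],W['t'])
save('w2z',cv2.resize(p[60:180,220:430],None,fx=3.8,fy=3.8,interpolation=cv2.INTER_CUBIC))
P=pts('wrist',d,*np.meshgrid(np.arange(640),np.arange(480)),C)
for v in range(96,176,3): print(v,p[v,322],P[v,322],P[v,300],P[v,340])
E
```

```text
96 [35 46 86] [ 0.5541 -0.042   0.1242] [ 0.5539 -0.0277  0.125 ] [ 0.554  -0.0536  0.1252]
99 [40 53 92] [ 0.5522 -0.042   0.1248] [ 0.5523 -0.0276  0.1235] [ 0.5522 -0.0537  0.1247]
102 [30 43 81] [ 0.5504 -0.042   0.1238] [ 0.5506 -0.0274  0.1214] [ 0.5506 -0.0538  0.1223]
105 [41 48 66] [ 0.5488 -0.0419  0.1209] [ 0.5488 -0.0274  0.1207] [ 0.5489 -0.0539  0.1207]
108 [89 85 83] [ 0.547  -0.0419  0.1193] [ 0.5471 -0.0272  0.1185] [ 0.547  -0.0539  0.1202]
111 [158 147 145] [ 0.5452 -0.0419  0.1187] [ 0.5449 -0.0274  0.122 ] [ 0.5452 -0.054   0.1186]
114 [165 153 151] [ 0.543  -0.042   0.1234] [ 0.5429 -0.0275  0.1238] [ 0.5431 -0.0539  0.1221]
117 [168 158 157] [ 0.5409 -0.042   0.1261] [ 0.5408 -0.0278  0.1284] [ 0.541  -0.0538  0.1253]
120 [166 157 156] [ 0.5388 -0.042   0.1307] [ 0.5388 -0.0279  0.1313] [ 0.5389 -0.0537  0.1289]
123 [168 157 155] [ 0.5369 -0.042   0.1333] [ 0.5368 -0.028   0.1337] [ 0.5369 -0.0536  0.1324]
126 [165 153 152] [ 0.5349 -0.0421  0.1361] [ 0.5349 -0.0282  0.1371] [ 0.535  -0.0534  0.1363]
129 [165 153 151] [ 0.533  -0.0421  0.1404] [ 0.533  -0.0284 
[... 774 characters left out ...]
5] [ 0.5191 -0.0527  0.161 ]
156 [207 191 190] [ 0.5174 -0.0423  0.1614] [ 0.5173 -0.0295  0.1599] [ 0.5174 -0.0527  0.1622]
159 [205 188 190] [ 0.5157 -0.0423  0.161 ] [ 0.5156 -0.0295  0.1608] [ 0.5157 -0.0527  0.1617]
162 [202 188 188] [ 0.5139 -0.0423  0.1593] [ 0.5138 -0.0294  0.1591] [ 0.5139 -0.0528  0.1601]
165 [201 190 184] [ 0.502  -0.0408 -0.0001] [ 0.502  -0.0188 -0.0006] [ 0.5121 -0.0529  0.159 ]
168 [200 195 185] [ 0.4992 -0.0408  0.001 ] [ 0.499  -0.0188 -0.0002] [ 0.4992 -0.0589  0.0002]
171 [208 201 192] [ 0.4962 -0.0408  0.0006] [ 0.496  -0.0187 -0.0002] [ 0.4961 -0.059  -0.0012]
174 [209 200 194] [ 0.4933 -0.0409  0.0018] [ 0.4932 -0.0188  0.001 ] [ 0.4933 -0.0589  0.0013]
```

View pics/w2z.png

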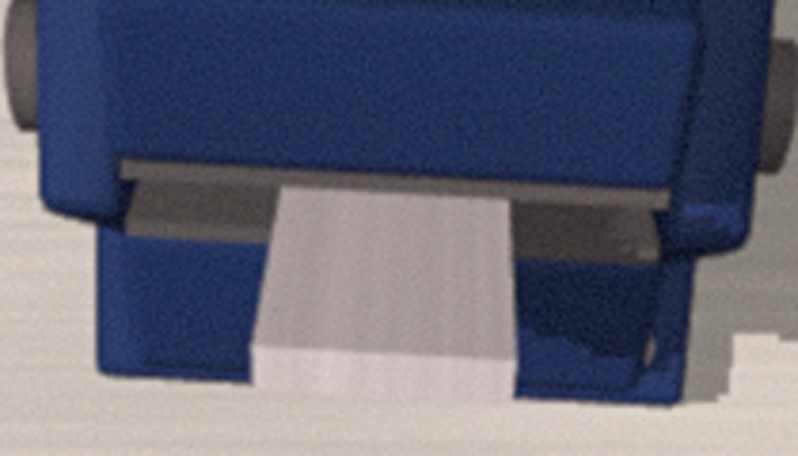

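```bash
cat > edge.py <<'E'
from h import *
np.set_printoptions(precision=4,suppress=True)
import sys
def measure(name,rows=(100,180),cols=(270,375)):
    W=np.load('pics/%s.npz'%name);p,d=W['p'].astype(int),W['d'];C=(vision.get_calibration('wrist'),W['R'],W['t'])
    U,V=np.meshgrid(np.arange(640),np.arange(480));P=pts('wrist',d,U,V,C)
    roi=(V>=rows[0])&(V<rows[1])&(U>=cols[0])&(U<cols[1])
    g=p.sum(2)/3
    up=roi&(g>138)&(g<172)&(p[...,2]>p[...,0]-25)&(P[...,2]>.12)
    up=cv2.erode(up.astype(np.uint8),np.ones((5,5)))>0
    n_,l,st,_=cv2.connectedComponentsWithStats(up.astype(np.uint8)); up=l==1+np.argmax(st[1:,4])
    X=P[up]; c=X.mean(0); n=np.linalg.svd(X-c,full_matrices=False)[2][2]; n*=np.sign(n[2])
    print('upper n',up.sum(),c,n,'rms',np.std((X-c)@n))
    return p,P,C,c,n,g,roi
if __name__=='__main__':
    p,P,C,c,n,g,roi=measure('w2')
    print('lean deg',np.degrees(np.arctan2(n[2],np.hypot(n[0],n[1]))),'yaw',np.degrees(np.arctan2(n[1],n[0])))
    # ridge rows (upper face -> end face brightness step) per column, and end of bar
    E=[];F=[]
    for u in range(292,352,3):
        col=cv2.GaussianBlur(g[:,u:u+1].astype(np.float32),(1,5),0).ravel()
        gr=np.diff(col)[145:158]; v=145+np.argmax(gr)+.5
        o,dr=ray('wrist',u,v,C); s=((c-o)@n)/(dr@n); E.append(o+s*dr)
    E=np.array(E); m=E.mean(0); dd=np.linalg.svd(E-m)[2][0]; dd*=np.sign(dd[1]); print('ridge mid',m,'dir',dd,'rms',np.std(E-m-np.outer((E-m)@dd,dd)))
    # side edges of upper face at several rows
    L=[];Rr=[]
    for v in range(118,150,3):
        row=cv2.GaussianBlur(g[v:v+1].astype(np.float32),(5,1),0).ravel(); gr=np.diff(row)
        a=275+np.argmax(gr[275:310])+.5; b=335+np.argmin(gr[335:370])+.5
        for lst,u in ((L,a),(Rr,b)):
            o,dr=ray('wrist',u,v,C); s=((c-o)@n)/(dr@n); lst.append(o+s*dr)
    L=np.array(L);Rr=np.array(Rr)
    y=dd-n*(dd@n); y/=np.linalg.norm(y); z=np.cross(n,y)
    print('L',(L@y),'R',(Rr@y),'width',(L-Rr)@y)
    ym=np.median((L@y+Rr@y)/2)
    ridge=m+y*(ym-m@y)
    we=ridge-0.004*n
    print('x',n,'y',y,'z',z); print('work_edge',we)
    S=proj('side',we);T=proj('top',we);print('proj side',S,'top',T)
E
python3 edge.py
```

```text
upper n 2163 [ 0.531  -0.0422  0.1444] [ 0.9789 -0.0415  0.2   ] rms 0.005097802377457837
lean deg 11.5366508136708 yaw -2.427766951020689
ridge mid [ 0.5205 -0.0419  0.1961] dir [ 0.05    0.998  -0.0375] rms 0.0003565678156232533
L [ 0.0041  0.0024  0.0015  0.     -0.0007 -0.0014 -0.0026 -0.0032 -0.0043
 -0.0047 -0.0057] R [-0.0415 -0.0412 -0.0417 -0.0414 -0.0412 -0.041  -0.0407 -0.0406 -0.0409
 -0.0407 -0.0406] width [0.0456 0.0436 0.0431 0.0414 0.0404 0.0395 0.0381 0.0373 0.0367 0.036
 0.0349]
x [ 0.9789 -0.0415  0.2   ] y [ 0.05    0.998  -0.0375] z [-0.198   0.0467  0.9791]
work_edge [ 0.5166 -0.0398  0.1952]
proj side [[329.7395 204.1255]] top [[354.1436 230.2214]]
```

```bash
sed -i 's|    print(.upper n.*|    for th in (.01,.004,.003,.003):\n        k=np.median(X,0) if th==.01 else X.mean(0)\n        if th==.01: X=X[(np.abs(X[:,2]-(k[2]-1.67*(X[:,0]-k[0])))<.006)]\n        c=X.mean(0); n=np.linalg.svd(X-c,full_matrices=False)[2][2]; n*=np.sign(n[2]); X=X[np.abs((X-c)@n)<th]\n    print("upper n",up.sum(),len(X),c,n,"rms",np.std((X-c)@n))|' edge.py; python3 edge.py
```

```text
upper n 2163 2153 [ 0.531  -0.0422  0.1433] [ 0.8575 -0.0449  0.5125] rms 0.00034380730453334056
lean deg 30.829276707000172 yaw -2.9989735407924742
ridge mid [ 0.5194 -0.0415  0.1628] dir [0.0512 0.9987 0.0018] rms 0.0001798312101851801
L [0.0056 0.0052 0.0055 0.0052 0.0054 0.0057 0.0054 0.0057 0.0053 0.0056
 0.0053] R [-0.0346 -0.0345 -0.0351 -0.0349 -0.0348 -0.0347 -0.0346 -0.0345 -0.035
 -0.0349 -0.0348] width [0.0402 0.0397 0.0406 0.0401 0.0403 0.0405 0.04   0.0402 0.0404 0.0405
 0.0401]
x [ 0.8575 -0.0449  0.5125] y [0.0512 0.9987 0.0018] z [-0.5119  0.0247  0.8587]
work_edge [ 0.516  -0.0414  0.1607]
proj side [[329.8531 216.932 ]] top [[353.424  232.4169]]
```

Lean 30.8°, yaw −3°, measured bar width 40.2 mm (should be 40), and the projections into the side and top views agree. Next is the block.

```bash
python3 -m handwheel '[{"hand":1,"dx":0,"dy":4.9,"dz":0,"wx":0,"wy":0,"wz":0},{"hand":1,"dx":0,"dy":4.9,"dz":0,"wx":0,"wy":0,"wz":0.1},{"hand":1,"dx":0,"dy":4.9,"dz":0,"wx":0,"wy":0,"wz":0.1},{"hand":1,"dx":0,"dy":4.7,"dz":-1,"wx":0,"wy":0,"wz":0.1},{"hand":1,"dx":0,"dy":4.5,"dz":-2,"wx":0,"wy":0,"wz":0},{"hand":1,"dx":0,"dy":4.5,"dz":-2,"wx":0,"wy":0,"wz":0},{"hand":1,"dx":0,"dy":1.5,"dz":-2,"wx":0,"wy":0,"wz":0},{"hand":1,"dx":0,"dy":0,"dz":0,"wx":0,"wy":0,"wz":0},{"hand":1,"dx":0,"dy":0,"dz":0,"wx":0,"wy":0,"wz":0}]' && python3 look.py w3 wrist
```

```text
time_s: 2.9
position: [0.4593, 0.2531, 0.1522]
tcp_rot: [[0.956, 0.294, -0.0], [0.294, -0.956, -0.001], [-0.001, 0.001, -1.0]]
force: [0.5, -0.0, 0.6]
opening: 0.999
2.9 [0.4593 0.2531 0.1522] [[0.9559026072807878, 0.29368345086420455, -0.00048588299444310266], [0.29368300089020904, -0.9559025111445469, -0.000827149122412921], [-0.0007073767831601837, 0.0006479784268349235, -0.9999995398709165]] [ 0.5115 -0.027   0.6217] 0.9990451314123918
cam [0.524 0.273 0.315] q [ 16.6548  28.3051 100.4605  -0.048   51.2747  89.6062]
```

View pics/w3.png

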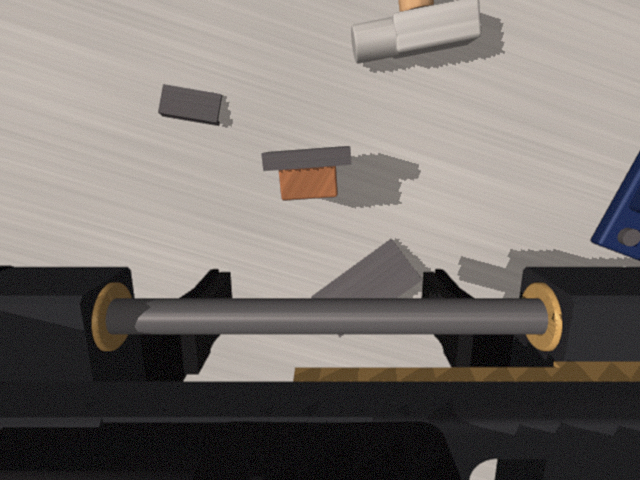

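```bash
python3 - <<'E'
from h import *
np.set_printoptions(precision=4,suppress=True)
W=np.load('pics/w3.npz');p,d=W['p'].astype(int),W['d'];C=(vision.get_calibration('wrist'),W['R'],W['t'])
U,V=np.meshgrid(np.arange(640),np.arange(480));P=pts('wrist',d,U,V,C)
roi=(V>130)&(V<215)&(U>240)&(U<375)
sat=p.max(2)-p.min(2)
up=roi&(P[...,2]>.048)&(P[...,2]<.06)&(sat<40)
wd=roi&(P[...,2]>.04)&(P[...,2]<.06)&(sat>=45)
for n,m in(('guide',up),('wood',wd)):
    m=cv2.morphologyEx(m.astype(np.uint8),cv2.MORPH_OPEN,np.ones((3,3)))
    _,l,st,_=cv2.connectedComponentsWithStats(m); m=l==1+np.argmax(st[1:,4])
    z=np.median(P[m][:,2]); zz=.054 if n=='guide' else .05
    cn,_=cv2.findContours(m.astype(np.uint8),cv2.RETR_EXTERNAL,cv2.CHAIN_APPROX_NONE)
    q=cn[0][:,0].astype(float)
    X=np.array([onz('wrist',a,b,zz,C) for a,b in q])
    r=cv2.minAreaRect((X[:,:2]*1000).astype(np.float32)); print(n,m.sum(),'z',z,np.percentile(P[m][:,2],[5,95]),r, cv2.boxPoints(r).tolist())
E
```

```text
guide 1635 z 0.054633508911436326 [0.0533 0.0557] ((507.7572326660156, 281.9524841308594), (12.320241928100586, 60.046512603759766), 21.198392868041992) [[491.1575927734375, 307.7167053222656], [512.8703002929688, 251.73329162597656], [524.3568725585938, 256.1882629394531], [502.6441650390625, 312.17169189453125]]
wood 1683 z 0.05060753081650975 [0.0494 0.0517] ((491.8553466796875, 276.27496337890625), (20.86579132080078, 39.24115753173828), 20.595779418945312) [[475.1872863769531, 290.97149658203125], [488.9912414550781, 254.2384033203125], [508.5234069824219, 261.57843017578125], [494.7194519042969, 298.3115234375]]
```

The guide top measures 60.0 × 12.3 mm at z 54.6 mm, which matches the right angle; its yaw is 21.0°. I'll move above it.

```bash
python3 -m handwheel '[{"hand":1,"dx":2.5,"dy":1.5,"dz":-2,"wx":0,"wy":0,"wz":0.034},{"hand":1,"dx":2.44,"dy":1.42,"dz":-2,"wx":0,"wy":0,"wz":0.034},{"hand":1,"dx":0,"dy":0,"dz":-3,"wx":0,"wy":0,"wz":0},{"hand":1,"dx":0,"dy":0,"dz":0,"wx":0,"wy":0,"wz":0},{"hand":1,"dx":0,"dy":0,"dz":0,"wx":0,"wy":0,"wz":0},{"hand":1,"dx":0,"dy":0,"dz":0,"wx":0,"wy":0,"wz":0}]' && python3 look.py w4 wrist
```

```text
time_s: 3.55
position: [0.5084, 0.2831, 0.0844]
tcp_rot: [[0.934, 0.358, 0.002], [0.358, -0.934, 0.001], [0.002, 0.0, -1.0]]
force: [0.2, -0.6, 0.3]
opening: 0.999
3.55 [0.5084 0.2831 0.0844] [[0.9336191706478213, 0.35825951920819105, 0.0023154039798696873], [0.358258927839834, -0.9336220213991278, 0.0006795451856593794], [0.0024051656755360636, 0.0001950777346911963, -0.9999970885571371]] [ 0.166  -0.5558  0.2832] 0.9990987830448921
cam [0.5711 0.3072 0.2473] q [18.1149 37.7341 94.9412 -0.0058 47.1865 87.1255]
```

View pics/w4.png

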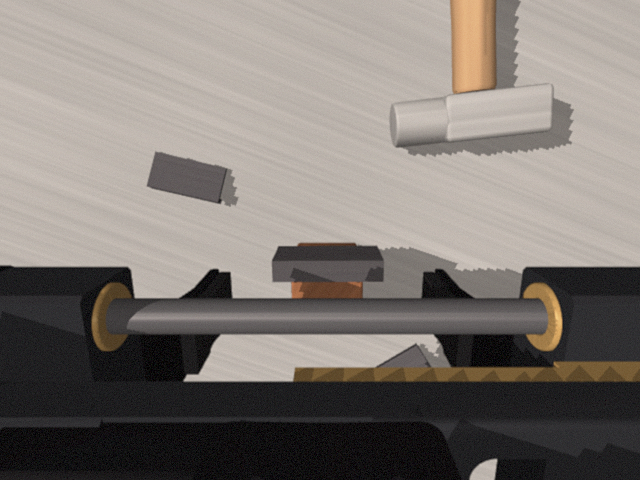

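The guide lies centred between the fingers (columns 273–383, fingers 231–423). I'll descend and grip it.

```bash
python3 -m handwheel '[{"hand":1,"dx":0,"dy":-0.05,"dz":-2.4,"wx":0,"wy":0,"wz":0.003},{"hand":1,"dx":0,"dy":0,"dz":-2,"wx":0,"wy":0,"wz":0},{"hand":1,"dx":0,"dy":0,"dz":-2,"wx":0,"wy":0,"wz":0},{"hand":1,"dx":0,"dy":0,"dz":0,"wx":0,"wy":0,"wz":0},{"hand":1,"dx":0,"dy":0,"dz":0,"wx":0,"wy":0,"wz":0}]'; python3 -m handwheel '[{"hand":-1,"dx":0,"dy":0,"dz":0,"wx":0,"wy":0,"wz":0},{"hand":-1,"dx":0,"dy":0,"dz":0,"wx":0,"wy":0,"wz":0},{"hand":-1,"dx":0,"dy":0,"dz":0,"wx":0,"wy":0,"wz":0},{"hand":-1,"dx":0,"dy":0,"dz":0,"wx":0,"wy":0,"wz":0},{"hand":-1,"dx":0,"dy":0,"dz":0,"wx":0,"wy":0,"wz":0},{"hand":-1,"dx":0,"dy":0,"dz":0,"wx":0,"wy":0,"wz":0}]'
```

```text
time_s: 4.1
position: [0.5079, 0.2834, 0.0197]
tcp_rot: [[0.932, 0.362, 0.001], [0.362, -0.932, 0.0], [0.001, 0.0, -1.0]]
force: [0.9, -0.0, 1.1]
opening: 1.001
time_s: 4.7
position: [0.5077, 0.2833, 0.019]
tcp_rot: [[0.932, 0.362, 0.001], [0.362, -0.932, 0.0], [0.001, 0.0, -1.0]]
force: [0.1, -0.1, 3.8]
opening: 0.674
```

```bash
python3 -m handwheel '[{"hand":-1,"dx":0,"dy":0,"dz":0,"wx":0,"wy":0,"wz":0},{"hand":-1,"dx":0,"dy":0,"dz":1,"wx":0,"wy":0,"wz":0},{"hand":-1,"dx":0,"dy":0,"dz":2,"wx":0,"wy":0,"wz":0},{"hand":-1,"dx":0,"dy":0,"dz":3,"wx":0,"wy":0,"wz":0},{"hand":-1,"dx":0,"dy":0,"dz":3,"wx":0,"wy":0,"wz":0},{"hand":-1,"dx":0,"dy":0,"dz":3,"wx":0,"wy":0,"wz":0},{"hand":-1,"dx":0,"dy":0,"dz":0,"wx":0,"wy":0,"wz":0},{"hand":-1,"dx":0,"dy":0,"dz":0,"wx":0,"wy":0,"wz":0},{"hand":-1,"dx":0,"dy":0,"dz":0,"wx":0,"wy":0,"wz":0}]' && python3 look.py w5 wrist
```

```text
time_s: 5.6
position: [0.5062, 0.2829, 0.1374]
tcp_rot: [[0.932, 0.362, -0.003], [0.362, -0.932, -0.001], [-0.003, -0.0, -1.0]]
force: [-0.0, 1.2, -0.5]
opening: 0.683
5.6 [0.5062 0.2829 0.1374] [[0.9320497568608126, 0.36231803298047505, -0.002982232864795504], [0.3623168804003281, -0.9320545048864136, -0.000937068789951642], [-0.0031191204969954734, -0.00020711857036373213, -0.9999951140826755]] [-0.041   1.1579 -0.4786] 0.6833213237802074
cam [0.5696 0.3075 0.3   ] q [18.1602 33.1588 93.0834  0.0028 53.937  86.9159]
```

View pics/w5.png

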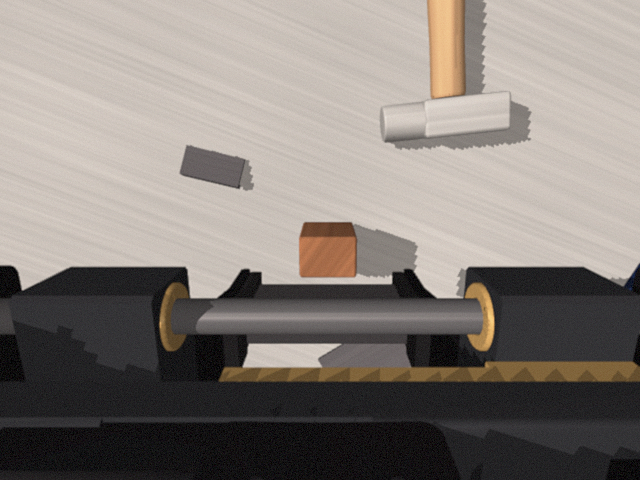

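```bash
python3 - <<'E'
from h import *
np.set_printoptions(precision=4,suppress=True)
W=np.load('pics/w5.npz');p,d=W['p'],W['d'];C=(vision.get_calibration('wrist'),W['R'],W['t'])
save('w5z',cv2.resize(p[260:360,220:430],None,fx=3.8,fy=3.8,interpolation=cv2.INTER_CUBIC))
U,V=np.meshgrid(np.arange(640),np.arange(480));P=pts('wrist',d,U,V,C)
s=bot.read_state();R=s['tcp_rot'];o=s['position']
L=(P-o)@R
for v in list(range(278,300))+list(range(332,350)): print(v,p[v,326],d[v,326],L[v,290],L[v,326],L[v,370])
E
```

```text
278 [201 190 184] 0.31953228 [-0.0452 -0.0301  0.1364] [-0.0457  0.0001  0.1377] [-0.045   0.0369  0.1359]
279 [209 201 192] 0.3182553 [-0.0467 -0.0303  0.1379] [-0.0461  0.0001  0.1363] [-0.0461  0.037   0.1364]
280 [206 199 193] 0.3196537 [-0.0471 -0.0302  0.1368] [-0.0474  0.0001  0.1374] [-0.0475  0.0372  0.1377]
281 [209 201 193] 0.31970587 [-0.0485 -0.0303  0.138 ] [-0.0482  0.0001  0.1373] [-0.0476  0.037   0.1358]
282 [212 201 192] 0.31808546 [-0.049  -0.0303  0.137 ] [-0.0484  0.0001  0.1355] [-0.0487  0.0371  0.1362]
283 [191 183 176] 0.32001397 [-0.0499 -0.0303  0.137 ] [-0.05    0.0001  0.1371] [-0.0496  0.0371  0.1362]
284 [116 110 108] 0.1665333 [ 0.0057 -0.0159 -0.0063] [ 0.0059  0.     -0.007 ] [ 0.0057  0.0194 -0.0063]
285 [52 44 48] 0.16676651 [ 0.0051 -0.0159 -0.0062] [ 0.0054  0.     -0.0069] [ 0.0053  0.0194 -0.0065]
286 [46 42 40] 0.16518186 [ 0.0059 -0.0156 -0.0093] [ 0.0056  0.     -0.0085] [ 0.0056  0.0192 -0.0085]
287 [48 50 47] 0.16384508 [ 0.0058 -0.0155 -0.01  ] [ 0.0057  0.     -0.0098] [ 0.0057  0.019  -0.0099]
288 [44 40 42] 0.16208841 [ 0.0052 -0.0155
[... 2392 characters left out ...]
-0.0352] [-0.0056  0.     -0.0369] [-0.0055  0.0163 -0.037 ]
344 [206 197 190] 0.3335022 [-0.108  -0.0318  0.1384] [-0.1069  0.0001  0.1365] [-0.1017  0.0376  0.1276]
345 [212 204 197] 0.33360264 [-0.1085 -0.0317  0.1376] [-0.1078  0.0001  0.1363] [-0.103   0.0377  0.1281]
346 [206 197 190] 0.33382204 [-0.1094 -0.0317  0.1375] [-0.1087  0.0001  0.1363] [-0.104   0.0378  0.1283]
347 [202 194 186] 0.3343483 [-0.11   -0.0316  0.1368] [-0.1099  0.0001  0.1366] [-0.1042  0.0376  0.127 ]
348 [205 193 184] 0.33523455 [-0.111  -0.0317  0.1368] [-0.1112  0.0001  0.1372] [-0.1053  0.0377  0.1272]
349 [207 196 190] 0.33517095 [-0.112  -0.0317  0.1369] [-0.112   0.0001  0.1369] [-0.1065  0.0378  0.1276]
```

View pics/w5z.png

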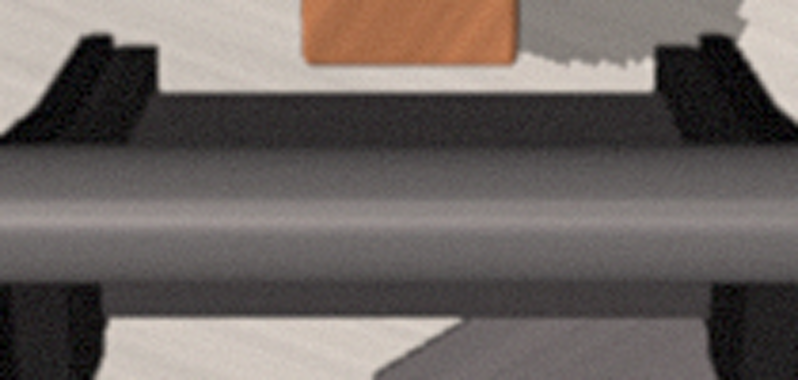

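```bash
cat > plan.py <<'E'
from h import *
from scipy.spatial.transform import Rotation as Ro
np.set_printoptions(precision=4,suppress=True)
xb=np.array([.8575,-.0449,.5125]);yb=np.array([.0512,.9987,.0018]);zb=np.array([-.5119,.0247,.8587]);we=np.array([.516,-.0414,.1607])
Rg=np.stack([xb,-yb,-zb],1)   # tool orientation for the guide
def delta(Rt,pt):
    s=bot.read_state(); w=Ro.from_matrix(Rt@s['tcp_rot'].T).as_rotvec()
    print('t',s['time_s'],'pos',s['position'],'-> target',pt,'d cm',(pt-s['position'])*100,'rotvec',w,'deg',np.degrees(np.linalg.norm(w)),'F',s['force'],s['opening'])
def gtarget(gx,gy,gz):  # TCP for guide origin at bar-frame offset (m)
    return we+gx*xb+gy*yb+gz*zb-Rg@np.array([-.0022,0,-.032])
E
python3 -c "
from plan import *
delta(Rg,gtarget(.001,0,.06))"
```

```text
t 5.65 pos [0.5062 0.2828 0.1371] -> target [ 0.5044 -0.0409  0.1864] d cm [ -0.1752 -32.369    4.9292] rotvec [ 0.0883 -0.5384 -0.4121] deg 39.173993095585885 F [-0.0578 -1.0119 -0.9029] 0.67781385915308
```

```bash
python3 -m handwheel '[{"hand":-1,"dx":0,"dy":-2,"dz":4,"wx":0,"wy":0,"wz":0},{"hand":-1,"dx":0,"dy":-3,"dz":4,"wx":0,"wy":0,"wz":0},{"hand":-1,"dx":0,"dy":-4.5,"dz":0,"wx":0.0147,"wy":-0.0897,"wz":-0.0687},{"hand":-1,"dx":0,"dy":-4.5,"dz":0,"wx":0.0147,"wy":-0.0897,"wz":-0.0687},{"hand":-1,"dx":0,"dy":-4.5,"dz":0,"wx":0.0147,"wy":-0.0897,"wz":-0.0687},{"hand":-1,"dx":0,"dy":-4.5,"dz":0,"wx":0.0147,"wy":-0.0897,"wz":-0.0687},{"hand":-1,"dx":0,"dy":-4.5,"dz":0,"wx":0.0147,"wy":-0.0897,"wz":-0.0687},{"hand":-1,"dx":0,"dy":-4.5,"dz":0,"wx":0.0147,"wy":-0.0897,"wz":-0.0687},{"hand":-1,"dx":0,"dy":-0.4,"dz":0,"wx":0,"wy":0,"wz":0},{"hand":-1,"dx":0,"dy":0,"dz":0,"wx":0,"wy":0,"wz":0}]' ; python3 -c "
from plan import *
delta(Rg,gtarget(.001,0,.06)); print(bot.read_state()['joint_positions'])"
```

```text
time_s: 6.65
position: [0.5081, -0.0191, 0.2173]
tcp_rot: [[0.877, -0.017, 0.48], [-0.017, -1.0, -0.005], [0.481, -0.004, -0.877]]
force: [-0.5, 1.0, -1.1]
opening: 0.678
t 6.65 pos [ 0.5081 -0.0191  0.2173] -> target [ 0.5044 -0.0409  0.1864] d cm [-0.3698 -2.1771 -3.0916] rotvec [-0.0035 -0.0368 -0.0343] deg 2.8890781998453585 F [-0.5074  0.9744 -1.0911] 0.677875258131828
[-20.6666  14.6334 120.4506  28.871   20.0121  45.2866]
```

```bash
python3 -m handwheel '[{"hand":-1,"dx":0,"dy":0,"dz":0,"wx":0,"wy":0,"wz":0},{"hand":-1,"dx":0,"dy":0,"dz":0,"wx":0,"wy":0,"wz":0}]' ; python3 -c "
from plan import *
delta(Rg,gtarget(.001,0,.06)); print(bot.read_state()['joint_positions'])"
```

```text
time_s: 6.85
position: [0.5091, -0.0173, 0.2182]
tcp_rot: [[0.876, -0.013, 0.483], [-0.012, -1.0, -0.003], [0.483, -0.003, -0.876]]
force: [-0.5, -0.2, -0.7]
opening: 0.684
t 6.85 pos [ 0.5091 -0.0173  0.2182] -> target [ 0.5044 -0.0409  0.1864] d cm [-0.4645 -2.3553 -3.1856] rotvec [-0.0023 -0.0341 -0.0388] deg 2.9621241771538678 F [-0.5098 -0.2225 -0.7271] 0.6840752309685447
[-20.4315  14.5769 120.3892  28.9378  19.9767  45.1974]
```

```bash
python3 -m handwheel '[{"hand":-1,"dx":-0.2,"dy":-0.8,"dz":-0.5,"wx":-0.001,"wy":-0.009,"wz":-0.01},{"hand":-1,"dx":-0.2,"dy":-0.8,"dz":-1,"wx":-0.001,"wy":-0.009,"wz":-0.01},{"hand":-1,"dx":-0.06,"dy":-0.76,"dz":-1,"wx":0,"wy":-0.009,"wz":-0.01},{"hand":-1,"dx":0,"dy":0,"dz":-0.68,"wx":0,"wy":-0.007,"wz":-0.009},{"hand":-1,"dx":0,"dy":0,"dz":0,"wx":0,"wy":0,"wz":0},{"hand":-1,"dx":0,"dy":0,"dz":0,"wx":0,"wy":0,"wz":0},{"hand":-1,"dx":0,"dy":0,"dz":0,"wx":0,"wy":0,"wz":0}]' ; python3 -c "
from plan import *
delta(Rg,gtarget(.001,0,.06)); print(bot.read_state()['joint_positions'])"; python3 look.py w6 wrist
```

```text
time_s: 7.55
position: [0.5047, -0.0416, 0.187]
tcp_rot: [[0.857, -0.052, 0.513], [-0.046, -0.999, -0.026], [0.514, -0.002, -0.858]]
force: [-0.9, 0.5, -0.2]
opening: 0.68
t 7.55 pos [ 0.5047 -0.0416  0.187 ] -> target [ 0.5044 -0.0409  0.1864] d cm [-0.0242  0.0756 -0.0653] rotvec [0.0003 0.0013 0.0012] deg 0.10404526007640134 F [-0.9379  0.4982 -0.218 ] 0.6796483629831025
[-24.0608  18.6898 124.5404  55.02    13.1072  17.4553]
7.55 [ 0.5047 -0.0416  0.187 ] [[0.8567796574893063, -0.05240598863465868, 0.5130128954205061], [-0.045769816697610294, -0.9986246277362504, -0.025572969285997664], [0.5136474884509553, -0.0015701063210651796, -0.857999879005916]] [-0.9379  0.4982 -0.218 ] 0.6796483629831025
cam [ 0.4793 -0.0406  0.3615] q [-24.0608  18.6898 124.5404  55.02    13.1072  17.4553]
```

View pics/w6.png

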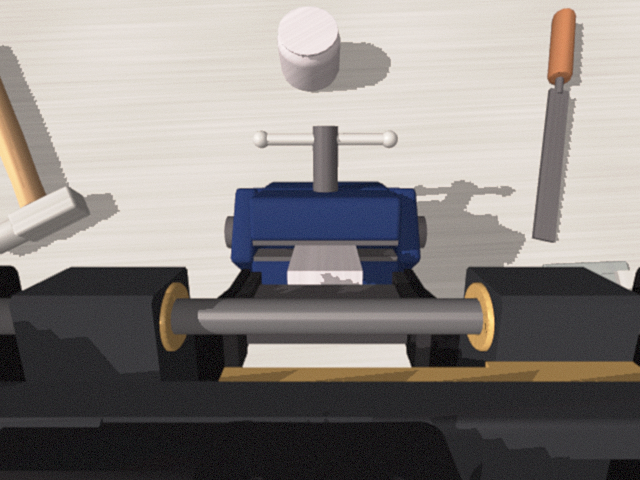

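```bash
python3 - <<'E'
from h import *
np.set_printoptions(precision=4,suppress=True)
W=np.load('pics/w6.npz');p,d=W['p'],W['d'];C=(vision.get_calibration('wrist'),W['R'],W['t'])
U,V=np.meshgrid(np.arange(640),np.arange(480));P=pts('wrist',d,U,V,C)
s=bot.read_state();R=s['tcp_rot'];o=s['position']
L=(P-o)@R
for v in list(range(246,286,2)): print(v,p[v,326],L[v,300],L[v,350])
m=np.zeros(d.shape,bool);m[252:270,302:350]=1
X=L[m];c=X.mean(0);n=np.linalg.svd(X-c)[2][2] if 0 else np.linalg.svd(X-c,full_matrices=False)[2][2];print(c,n)
E
```

```text
246 [154 144 143] [-0.0001 -0.0173  0.0771] [0.0004 0.0154 0.0757]
248 [160 150 149] [ 0.0001 -0.017   0.0719] [0.0002 0.0152 0.0717]
250 [157 149 147] [ 0.0679 -0.0001 -0.1627] [0.0003 0.0149 0.0667]
252 [157 148 147] [-0.0001 -0.0164  0.0635] [-0.      0.0147  0.0635]
254 [161 150 149] [-0.0001 -0.0161  0.0592] [0.0004 0.0143 0.0578]
256 [152 143 141] [-0.0001 -0.0158  0.055 ] [0.0002 0.0141 0.0542]
258 [156 146 144] [-0.0001 -0.0156  0.051 ] [0.     0.0139 0.0509]
260 [157 144 142] [ 0.0004 -0.0152  0.0459] [0.0002 0.0137 0.0465]
262 [156 145 145] [-0.0001 -0.0151  0.0436] [0.0001 0.0135 0.0431]
264 [154 141 144] [ 0.0003 -0.0147  0.0388] [0.     0.0133 0.0399]
266 [150 140 139] [-0.0001 -0.0146  0.0367] [0.0002 0.013  0.0359]
268 [151 143 141] [ 0.0001 -0.0143  0.0327] [0.0001 0.0128 0.0328]
270 [172 157 157] [-0.0001 -0.0141  0.0299] [0.0002 0.0126 0.0292]
272 [232 221 219] [-0.0012 -0.0142  0.0298] [-0.0007  0.0126  0.0287]
274 [160 150 150] [-0.0018 -0.0141  0.0283] [-0.002   0.0126  0.0291]
276 [166 157 154] [-0.0025 -0.014   0.0272] [-0.0027  0.0126  0.0279]
278 [164 154 152] [-0.0041 -0.0141  0.0285] [-0.0042  0.0127  0.0289]
280 [166 154 154] [-0.005  -0.0141  0.0279] [-0.005   0.0126  0.0279]
282 [169 160 159] [-0.0063 -0.0141  0.0283] [-0.0064  0.0127  0.0287]
284 [116 110 108] [ 0.0059 -0.0117 -0.0056] [ 0.0064  0.0103 -0.0067]
[ 0.0004 -0.0005  0.0454] [ 0.9754 -0.0021  0.2204]
```

The bar lies in the tool frame with its face at x ≈ +0.1 mm and its edge at z = 28.5 mm, so the inner side of the long leg has 1.6 mm of clearance. I'll lower along the slope.

```bash
python3 -m handwheel '[{"hand":-1,"dx":0.51,"dy":-0.02,"dz":-0.86,"wx":0,"wy":0,"wz":0},{"hand":-1,"dx":0.51,"dy":-0.02,"dz":-0.86,"wx":0,"wy":0,"wz":0},{"hand":-1,"dx":0.51,"dy":-0.02,"dz":-0.86,"wx":0,"wy":0,"wz":0},{"hand":-1,"dx":0.51,"dy":-0.02,"dz":-0.86,"wx":0,"wy":0,"wz":0},{"hand":-1,"dx":0.51,"dy":-0.02,"dz":-0.86,"wx":0,"wy":0,"wz":0},{"hand":-1,"dx":0.2,"dy":-0.01,"dz":-0.34,"wx":0,"wy":0,"wz":0},{"hand":-1,"dx":0,"dy":0,"dz":0,"wx":0,"wy":0,"wz":0},{"hand":-1,"dx":0,"dy":0,"dz":0,"wx":0,"wy":0,"wz":0},{"hand":-1,"dx":0,"dy":0,"dz":0,"wx":0,"wy":0,"wz":0}]' ; python3 -c "
from plan import *
delta(Rg,gtarget(.0,0,.00)); print(bot.read_state()['joint_positions'])"; python3 look.py w7 wrist
```

```text
time_s: 8.5
position: [0.5317, -0.0432, 0.1406]
tcp_rot: [[0.857, -0.054, 0.513], [-0.047, -0.999, -0.026], [0.513, -0.002, -0.858]]
force: [-0.4, 0.1, -1.3]
opening: 0.68
t 8.5 pos [ 0.5317 -0.0432  0.1406] -> target [ 0.5343 -0.0423  0.1343] d cm [ 0.2591  0.0901 -0.6234] rotvec [0.0001 0.0011 0.0027] deg 0.16757907740657338 F [-0.3619  0.0714 -1.3015] 0.6803716284076134
[-22.4992  26.7315 123.4944  87.9308   9.9134 -14.6746]
8.5 [ 0.5317 -0.0432  0.1406] [[0.8568218592380648, -0.053905915343883795, 0.5127869477890049], [-0.047158330848702926, -0.9985444740620757, -0.026172985149899047], [0.5134514518076562, -0.0017565907407835926, -0.8581168457882524]] [-0.3619  0.0714 -1.3015] 0.6803716284076134
cam [ 0.5064 -0.0422  0.3151] q [-22.4992  26.7315 123.4944  87.9308   9.9134 -14.6746]
```

```bash
python3 - <<'E'
from h import *
np.set_printoptions(precision=4,suppress=True)
W=np.load('pics/w7.npz');p,d=W['p'],W['d'];C=(vision.get_calibration('wrist'),W['R'],W['t'])
save('w7z',cv2.resize(p[200:360,220:430],None,fx=3.7,fy=3.7,interpolation=cv2.INTER_CUBIC))
U,V=np.meshgrid(np.arange(640),np.arange(480));P=pts('wrist',d,U,V,C)
s=bot.read_state();R=s['tcp_rot'];o=s['position']
L=(P-o)@R
for v in list(range(268,298,2)): print(v,p[v,326],L[v,310],L[v,345])
E
```

```text
268 [121 114 115] [ 0.0024 -0.0085  0.0264] [0.0027 0.0099 0.0254]
270 [118 113 113] [ 0.0018 -0.0084  0.0248] [0.0017 0.0099 0.025 ]
272 [157 145 147] [ 0.0008 -0.0084  0.0246] [0.0006 0.0099 0.0253]
274 [167 155 154] [ 0.0005 -0.0083  0.0223] [0.0008 0.0097 0.0216]
276 [167 155 156] [ 0.0009 -0.0081  0.0182] [0.0011 0.0095 0.0177]
278 [163 151 150] [ 0.0009 -0.008   0.0155] [0.0006 0.0095 0.0162]
280 [163 151 150] [ 0.0008 -0.0079  0.0129] [0.0009 0.0093 0.0126]
282 [167 156 158] [ 0.0008 -0.0078  0.0103] [0.0011 0.0092 0.0096]
284 [114 108 107] [ 0.0062 -0.0071 -0.0062] [ 0.0058  0.0084 -0.0051]
286 [59 56 56] [ 0.0055 -0.0071 -0.0067] [ 0.0058  0.0083 -0.0075]
288 [63 60 59] [ 0.0061 -0.0069 -0.0104] [ 0.0062  0.0081 -0.0108]
290 [62 55 54] [ 0.0059 -0.0068 -0.0122] [ 0.0064  0.008  -0.0135]
292 [57 51 53] [ 0.0062 -0.0067 -0.0151] [ 0.0063  0.0079 -0.0154]
294 [64 56 59] [ 0.0063 -0.0066 -0.0175] [ 0.0062  0.0078 -0.0173]
296 [57 53 56] [ 0.0062 -0.0065 -0.0194] [ 0.006   0.0077 -0.0189]
```

View pics/w7z.png

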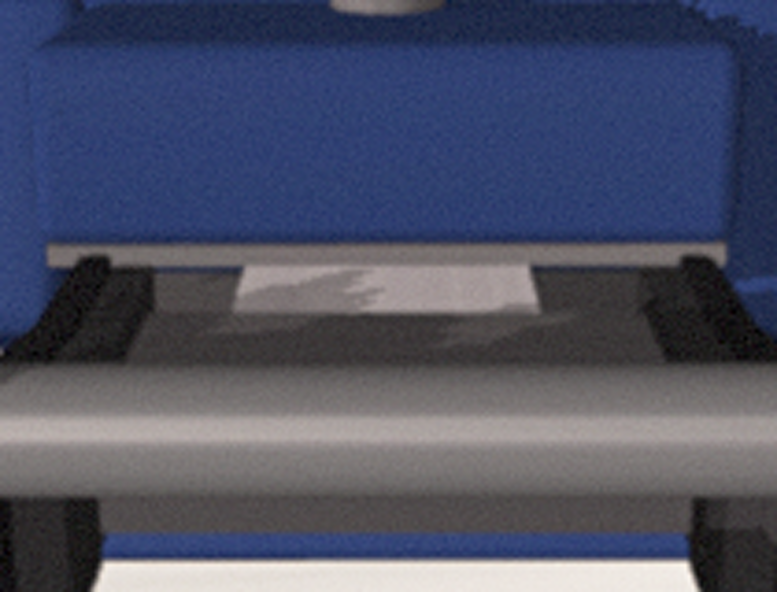

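```bash
python3 -m handwheel '[{"hand":-1,"dx":0.2,"dy":0.05,"dz":-0.34,"wx":0,"wy":0,"wz":0},{"hand":-1,"dx":0.1,"dy":0.04,"dz":-0.17,"wx":0,"wy":0,"wz":0},{"hand":-1,"dx":0,"dy":0,"dz":0,"wx":0,"wy":0,"wz":0},{"hand":-1,"dx":-0.09,"dy":0,"dz":-0.05,"wx":0,"wy":0,"wz":0},{"hand":-1,"dx":0,"dy":0,"dz":0,"wx":0,"wy":0,"wz":0},{"hand":-1,"dx":0,"dy":0,"dz":0,"wx":0,"wy":0,"wz":0},{"hand":-1,"dx":0,"dy":0,"dz":0,"wx":0,"wy":0,"wz":0}]' ; python3 -c "
from plan import *
delta(Rg,gtarget(.0,0,.00)); print(bot.read_state()['joint_positions'])"
```

```text
time_s: 9.25
position: [0.5338, -0.0424, 0.1347]
tcp_rot: [[0.857, -0.054, 0.513], [-0.048, -0.999, -0.026], [0.513, -0.002, -0.858]]
force: [-1.4, 0.7, 2.0]
opening: 0.678
t 9.25 pos [ 0.5338 -0.0424  0.1347] -> target [ 0.5343 -0.0423  0.1343] d cm [ 0.0454  0.0072 -0.0354] rotvec [-0.0002  0.0008  0.003 ] deg 0.17699639881612053 F [-1.3639  0.6761  2.0207] 0.6784634554896541
[-22.2513  27.6639 123.4672  93.2507   9.8045 -19.8351]
```

```bash
python3 -m handwheel '[{"hand":-1,"dx":0.03,"dy":0,"dz":-0.05,"wx":0,"wy":0,"wz":0},{"hand":-1,"dx":0,"dy":0,"dz":0,"wx":0,"wy":0,"wz":0},{"hand":1,"dx":0,"dy":0,"dz":0,"wx":0,"wy":0,"wz":0},{"hand":1,"dx":0,"dy":0,"dz":0,"wx":0,"wy":0,"wz":0},{"hand":1,"dx":0,"dy":0,"dz":0,"wx":0,"wy":0,"wz":0},{"hand":1,"dx":0,"dy":0,"dz":0,"wx":0,"wy":0,"wz":0},{"hand":1,"dx":0,"dy":0,"dz":0,"wx":0,"wy":0,"wz":0}]' ; python3 look.py w8 wrist
```

```text
time_s: 9.95
position: [0.5339, -0.0423, 0.1338]
tcp_rot: [[0.857, -0.054, 0.512], [-0.048, -0.999, -0.026], [0.512, -0.002, -0.859]]
force: [-0.7, 0.4, -0.2]
opening: 0.98
9.95 [ 0.5339 -0.0423  0.1338] [[0.8573816321182731, -0.054203331787682336, 0.5118190458837187], [-0.047683229115521794, -0.9985274406161768, -0.02587005986896461], [0.5124676053833281, -0.0022246706771107913, -0.8587036766388366]] [-0.6732  0.3622 -0.1515] 0.9803567189189812
cam [ 0.5088 -0.0413  0.3083] q [-22.229   27.7863 123.4582  93.6536   9.7892 -20.2268]
```

```bash
python3 - <<'E'
from h import *
np.set_printoptions(precision=4,suppress=True)
W=np.load('pics/w8.npz');p,d=W['p'],W['d'];C=(vision.get_calibration('wrist'),W['R'],W['t'])
save('w8z',cv2.resize(p[200:360,220:430],None,fx=3.7,fy=3.7,interpolation=cv2.INTER_CUBIC))
E
```

```text
(no output)
```

View pics/w8z.png

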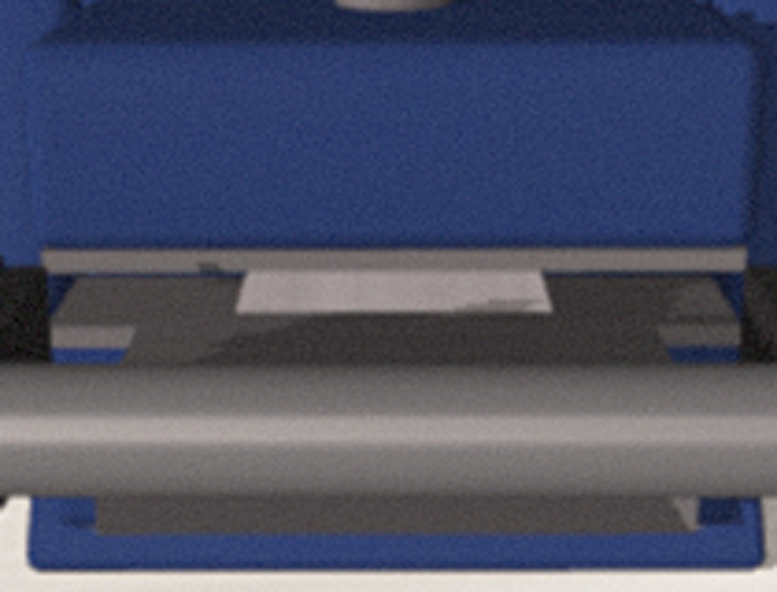

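The angle hangs on the edge with the fingers clear. I'll retreat along the slope and check from above.

```bash
python3 -m handwheel '[{"hand":1,"dx":0,"dy":0,"dz":0,"wx":0,"wy":0,"wz":0},{"hand":1,"dx":-0.51,"dy":0.02,"dz":0.86,"wx":0,"wy":0,"wz":0},{"hand":1,"dx":-1,"dy":0.05,"dz":1.7,"wx":0,"wy":0,"wz":0},{"hand":1,"dx":-1,"dy":0.05,"dz":1.7,"wx":0,"wy":0,"wz":0},{"hand":1,"dx":-1,"dy":0.05,"dz":1.7,"wx":0,"wy":0,"wz":0},{"hand":1,"dx":-1,"dy":0.05,"dz":1.7,"wx":0,"wy":0,"wz":0},{"hand":1,"dx":-0.5,"dy":0,"dz":0.8,"wx":0,"wy":0.1,"wz":0},{"hand":1,"dx":-0.5,"dy":0,"dz":0,"wx":0,"wy":0.14,"wz":0},{"hand":1,"dx":-0.5,"dy":0,"dz":0,"wx":0,"wy":0.14,"wz":0.02},{"hand":1,"dx":0,"dy":0,"dz":0,"wx":0,"wy":0.14,"wz":0.02}]' ;python3 -m handwheel '[{"hand":1,"dx":0,"dy":0,"dz":0,"wx":0,"wy":0,"wz":0},{"hand":1,"dx":0,"dy":0,"dz":0,"wx":0,"wy":0,"wz":0}]'; python3 look.py w9 wrist
```

```text
time_s: 11.0
position: [0.4808, -0.0323, 0.2142]
tcp_rot: [[0.993, -0.002, 0.12], [-0.003, -1.0, 0.011], [0.12, -0.011, -0.993]]
force: [1.0, 0.5, -0.2]
opening: 0.999
time_s: 11.2
position: [0.4822, -0.0315, 0.2128]
tcp_rot: [[0.992, -0.0, 0.127], [-0.002, -1.0, 0.014], [0.127, -0.014, -0.992]]
force: [0.1, 0.3, -0.7]
opening: 1.001
11.2 [ 0.4822 -0.0315  0.2128] [[0.9918930734119404, -0.00033076925544573213, 0.1270748657646905], [-0.0021562982359880144, -0.9998964449948552, 0.014228480754025283], [0.12705700018232735, -0.014387142813979594, -0.9917910711567824]] [ 0.0616  0.3297 -0.6675] 1.0007427924047907
cam [ 0.5286 -0.0339  0.3829] q [-19.0703  17.4874 107.7616   4.2292  48.1888  68.3617]
```

View pics/w9.png

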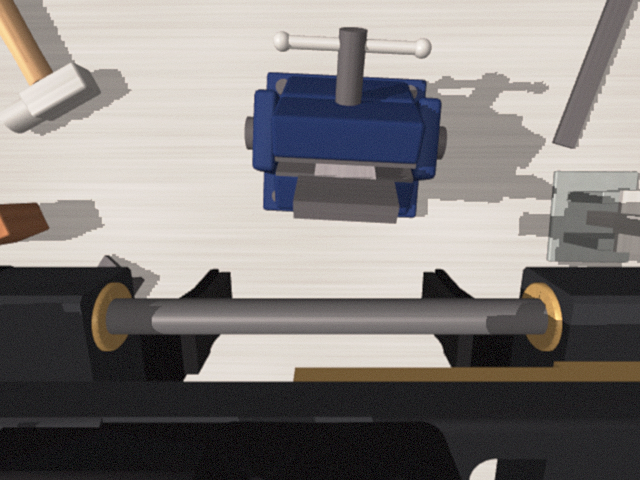

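```bash
python3 - <<'E'
from plan import *
W=np.load('pics/w9.npz');p,d=W['p'].astype(int),W['d'];C=(vision.get_calibration('wrist'),W['R'],W['t'])
U,V=np.meshgrid(np.arange(640),np.arange(480));P=pts('wrist',d,U,V,C)
B=np.stack([xb,yb,zb],1);L=(P-we)@B*1000
np.set_printoptions(precision=1,suppress=True)
for v in range(160,226,3): print(v,p[v,345].sum()//3,L[v,310],L[v,345],L[v,385])
for gx in ([.008,.03,.004],[.008,-.03,.004],[-.004,.03,.004],[-.004,-.03,.004],[.008,.03,-.026],[.008,-.03,-.026]):
    print(gx,proj('wrist',we+B@np.array(gx),C))
q=p.copy()
save('w9z',cv2.resize(p[140:235,270:420].astype(np.uint8),None,fx=5,fy=5,interpolation=cv2.INTER_CUBIC))
E
```

```text
160 65 [  6.   23.7 -51.1] [  7.4  -0.1 -51. ] [  9.2 -27.  -50.4]
163 98 [ -4.2  24.7 -66.5] [  5.   -0.2 -51.2] [  6.5 -27.4 -51.3]
166 172 [ -4.1  24.4 -61.7] [  3.7  -0.3 -49.4] [  5.1 -27.4 -49.7]
169 169 [ -4.2  24.1 -57.5] [  4.   -0.3 -44.5] [ -3.3 -29.6 -61.5]
172 167 [ -3.8  23.7 -52.3] [  4.6  -0.2 -39.1] [ -3.8 -29.3 -57.9]
175 167 [ -5.6  23.6 -51.3] [  3.9  -0.3 -36.4] [ -3.8 -29.  -53.5]
178 81 [  7.4  21.8 -23.8] [  7.7   0.  -25.6] [ -4.2 -28.7 -50. ]
181 78 [  8.1  21.5 -18.9] [  8.2   0.1 -20.9] [  7.6 -24.9 -24.5]
184 81 [  7.9  21.3 -15.5] [  8.5   0.1 -16.8] [  8.1 -24.5 -20. ]
187 81 [  8.6  20.9 -10.9] [  7.8   0.1 -14.3] [  7.8 -24.3 -16.8]
190 79 [ 8.1 20.7 -8.3] [ 8.5  0.1 -9.6] [  8.2 -23.9 -12.6]
193 75 [ 8.5 20.5 -4.3] [ 8.8  0.1 -5.8] [  8.3 -23.5  -8.9]
196 76 [ 7.8 20.3 -2.1] [ 8.3  0.1 -3.3] [  7.5 -23.4  -6.8]
199 79 [ 8.4 20.   2. ] [ 7.9  0.1 -0.7] [  7.9 -23.1  -3. ]
202 77 [ 7.4 19.9  3.6] [8.  0.1 2.6] [  8.2 -22.7   0.8]
205 98 [ 5.5 19.9  3.9] [6.5 0.  3.5] [  8.6 -22.3   4.5]
208 100 [ 3.3 19.8  3.5] [ 5.  -0.1  4.2] [  7.1 -22.5   5.3]
211 102 [ 1.1 19.8  3.3] [ 2.4 -0.3  3.5] [  4.1 -23.    3.8]
214 97 [-0.2 19.7  4.5] [ 0.7 -0.4  3.9] [  2.4 -23.2   4.3]
217 101 [-2.7 19.7  4. ] [-1.  -0.5  4.6] [  0.  -23.5   3.9]
220 129 [ -98.5   27.9 -127. ] [-3.4 -0.7  4.1] [ -1.7 -23.7   4.4]
223 221 [-102.2   27.8 -126.9] [ -99.4   -7.5 -126.2] [ -98.   -47.9 -127.9]
[0.008, 0.03, 0.004] [[292.1 200.5]]
[0.008, -0.03, 0.004] [[398.4 206.1]]
[-0.004, 0.03, 0.004] [[292.4 217.9]]
[-0.004, -0.03, 0.004] [[395.2 223.3]]
[0.008, 0.03, -0.026] [[297.2 174.7]]
[0.008, -0.03, -0.026] [[393.  179.7]]
```

View pics/w9z.png

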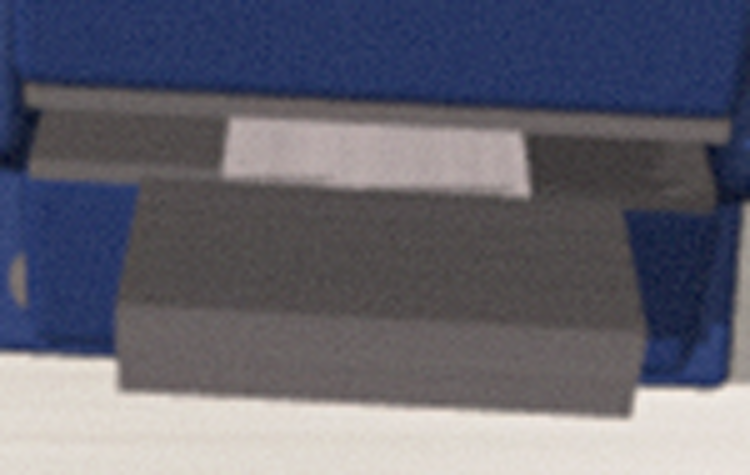

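Measured in the bar frame, the long leg's face is at x = 8.1 mm (8 expected), the top at z = 4.0 mm, and the y offset is about 1 mm. The angle hangs properly. Now the clamp.

```bash
python3 -c "
from plan import *
delta(np.diag([1.,-1,-1]),np.array([.462,-.289,.16]))"
```

```text
t 11.25 pos [ 0.4808 -0.0312  0.2124] -> target [ 0.462 -0.289  0.16 ] d cm [ -1.8798 -25.7811  -5.2437] rotvec [-0.0149  0.1254  0.0018] deg 7.237222797509998 F [-1.0998 -0.9461  0.2604] 0.9969554814370771
```

```bash
python3 -m handwheel '[{"hand":1,"dx":-0.5,"dy":-4.3,"dz":0,"wx":-0.007,"wy":0.06,"wz":0},{"hand":1,"dx":-0.5,"dy":-4.3,"dz":0,"wx":-0.008,"wy":0.065,"wz":0.002},{"hand":1,"dx":-0.5,"dy":-4.3,"dz":-1,"wx":0,"wy":0,"wz":0},{"hand":1,"dx":-0.4,"dy":-4.3,"dz":-1,"wx":0,"wy":0,"wz":0},{"hand":1,"dx":0,"dy":-4.3,"dz":-1.6,"wx":0,"wy":0,"wz":0},{"hand":1,"dx":0,"dy":-4.3,"dz":-1.6,"wx":0,"wy":0,"wz":0},{"hand":1,"dx":0,"dy":0,"dz":0,"wx":0,"wy":0,"wz":0},{"hand":1,"dx":0,"dy":0,"dz":0,"wx":0,"wy":0,"wz":0},{"hand":1,"dx":0,"dy":0,"dz":0,"wx":0,"wy":0,"wz":0}]'; python3 look.py w10 wrist
```

```text
time_s: 12.15
position: [0.4621, -0.2881, 0.1612]
tcp_rot: [[1.0, 0.0, 0.0], [0.0, -1.0, 0.0], [0.0, -0.0, -1.0]]
force: [0.2, 0.4, 0.3]
opening: 1.001
12.15 [ 0.4621 -0.2881  0.1612] [[0.999999950300856, 0.000245746762258732, 0.00019750142961792762], [0.0002456752371952023, -0.999999904266417, 0.00036209230099394516], [0.0001975903937209442, -0.00036204376178761605, -0.9999999149411717]] [0.1828 0.3918 0.3035] 1.001221436263768
cam [ 0.5296 -0.2882  0.324 ] q [-43.7168  28.8308  97.2047   0.0282  53.9707  46.2525]
```

View pics/w10.png

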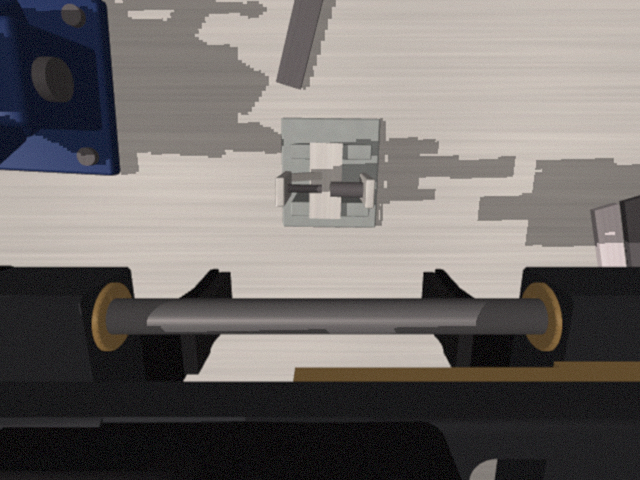

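```bash
python3 - <<'E'
from h import *
np.set_printoptions(precision=4,suppress=True)
W=np.load('pics/w10.npz');p,d=W['p'].astype(int),W['d'];C=(vision.get_calibration('wrist'),W['R'],W['t'])
U,V=np.meshgrid(np.arange(640),np.arange(480));P=pts('wrist',d,U,V,C)
roi=(V>110)&(V<235)&(U>255)&(U<400)
save('w10z',cv2.resize(p[105:240,260:400].astype(np.uint8),None,fx=4.4,fy=4.4,interpolation=cv2.INTER_CUBIC))
m=(roi&(P[...,2]>.102)&(P[...,2]<.115)).astype(np.uint8)
n,l,st,ce=cv2.connectedComponentsWithStats(m)
for i in range(1,n):
    if st[i,4]<25: continue
    cn,_=cv2.findContours((l==i).astype(np.uint8),cv2.RETR_EXTERNAL,cv2.CHAIN_APPROX_NONE)
    X=np.array([onz('wrist',a,b,.108,C) for a,b in cn[0][:,0]]);r=cv2.minAreaRect((X[:,:2]*1000).astype(np.float32))
    print(i,st[i],ce[i],'z',np.median(P[l==i][:,2]),r,X[:,:2].min(0),X[:,:2].max(0))
g=roi&(P[...,2]>.055)&(P[...,2]<.0625)
g=cv2.morphologyEx(g.astype(np.uint8),cv2.MORPH_OPEN,np.ones((2,2)))
X=P[g>0];print('lug',len(X),X.mean(0),cv2.minAreaRect((X[:,:2]*1000).astype(np.float32)))
f=(roi&(P[...,2]>.003)&(P[...,2]<.009));X=P[f];print('base',X.mean(0),cv2.minAreaRect((X[:,:2]*1000).astype(np.float32)))
E
```

```text
1 [278 175  44  29 318] [298.7925 187.8459] z 0.1031906429510049 ((504.60736083984375, -273.64434814453125), (16.204771041870117, 22.379409790039062), 12.999091148376465) [ 0.4942 -0.2853] [ 0.5101 -0.261 ]
2 [330 177  43  28 542] [348.7804 189.0609] z 0.10452150240691507 ((503.72186279296875, -301.7452697753906), (21.905519485473633, 15.82056713104248), 76.76051330566406) [ 0.4937 -0.3141] [ 0.5091 -0.2904]
lug 3360 [ 0.5021 -0.2903  0.0579] ((496.5237731933594, -292.7903137207031), (65.5704116821289, 66.14115142822266), 89.44686889648438)
base [ 0.5121 -0.2921  0.0066] ((502.9324035644531, -291.5676574707031), (102.02880859375, 105.47640228271484), 7.647997856140137)
```

View pics/w10z.png

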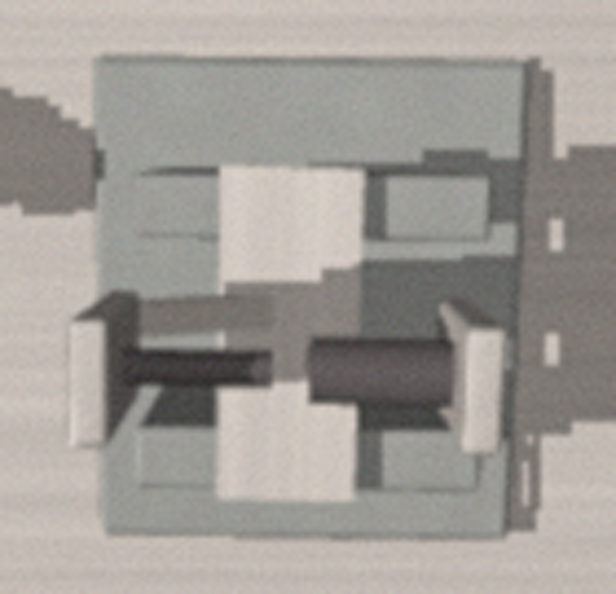

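```bash
python3 - <<'E'
from h import *
np.set_printoptions(precision=4,suppress=True)
W=np.load('pics/w10.npz');p,d=W['p'].astype(int),W['d'];C=(vision.get_calibration('wrist'),W['R'],W['t'])
U,V=np.meshgrid(np.arange(640),np.arange(480));P=pts('wrist',d,U,V,C)
roi=(V>110)&(V<235)&(U>255)&(U<400)
m=(roi&(P[...,2]>.112)&(P[...,2]<.125)&(p.sum(2)>480)).astype(np.uint8)
n,l,st,ce=cv2.connectedComponentsWithStats(m)
for i in range(1,n):
    if st[i,4]<25: continue
    cn,_=cv2.findContours((l==i).astype(np.uint8),cv2.RETR_EXTERNAL,cv2.CHAIN_APPROX_NONE)
    X=np.array([onz('wrist',a,b,.118,C) for a,b in cn[0][:,0]]);r=cv2.minAreaRect((X[:,:2]*1000).astype(np.float32))
    print(i,st[i],'z',np.median(P[l==i][:,2]),r,X[:,:2].min(0),X[:,:2].max(0))
m=(roi&(P[...,2]>.057)&(P[...,2]<.064)&(p.sum(2)>560)).astype(np.uint8)
n,l,st,ce=cv2.connectedComponentsWithStats(m)
for i in range(1,n):
    if st[i,4]<25: continue
    cn,_=cv2.findContours((l==i).astype(np.uint8),cv2.RETR_EXTERNAL,cv2.CHAIN_APPROX_NONE)
    X=np.array([onz('wrist',a,b,.060,C) for a,b in cn[0][:,0]])
    print('lug',i,st[i],'z',np.median(P[l==i][:,2]),X[:,:2].min(0),X[:,:2].max(0))
E
```

```text
1 [276 178   7  29 197] z 0.11846469293364259 ((501.81378173828125, -262.5616149902344), (3.2883918285369873, 15.3658447265625), 88.17424774169922) [ 0.4942 -0.2644] [ 0.5094 -0.2607]
2 [364 180  10  28 233] z 0.11858701739373004 ((501.04156494140625, -311.39544677734375), (4.575587749481201, 14.832706451416016), 88.8897476196289) [ 0.4937 -0.3137] [ 0.5084 -0.309 ]
lug 1 [310 143  32  26 771] z 0.06069035680743951 [ 0.5106 -0.2984] [ 0.5273 -0.2771]
lug 2 [310 192  31  27 706] z 0.06065583719527758 [ 0.4756 -0.2979] [ 0.4941 -0.2768]
```

```bash
python3 -m handwheel '[{"hand":1,"dx":2,"dy":0.04,"dz":0,"wx":0,"wy":0,"wz":-0.01},{"hand":1,"dx":1.94,"dy":0.04,"dz":-1,"wx":0,"wy":0,"wz":-0.013},{"hand":1,"dx":0,"dy":0,"dz":-1,"wx":0,"wy":0,"wz":0},{"hand":1,"dx":0,"dy":0,"dz":0,"wx":0,"wy":0,"wz":0},{"hand":1,"dx":0,"dy":0,"dz":0,"wx":0,"wy":0,"wz":0},{"hand":1,"dx":0,"dy":0,"dz":0,"wx":0,"wy":0,"wz":0}]'; python3 look.py w11 wrist
```

```text
time_s: 12.8
position: [0.5022, -0.2888, 0.1417]
tcp_rot: [[1.0, -0.023, 0.001], [-0.023, -1.0, -0.002], [0.001, 0.002, -1.0]]
force: [-0.5, 0.6, 1.0]
opening: 1.002
12.8 [ 0.5022 -0.2888  0.1417] [[0.9997443240622456, -0.022596049375249748, 0.0008396772922583564], [-0.02259472183740907, -0.9997434923442353, -0.0015582234890797466], [0.0008746716035014156, 0.001538852813976155, -0.9999984334395745]] [-0.4706  0.6416  0.9752] 1.001747771650265
cam [ 0.5696 -0.2901  0.3046] q [-40.9288  32.6803  93.1778  -0.0444  54.0471  50.392 ]
```

View pics/w11.png

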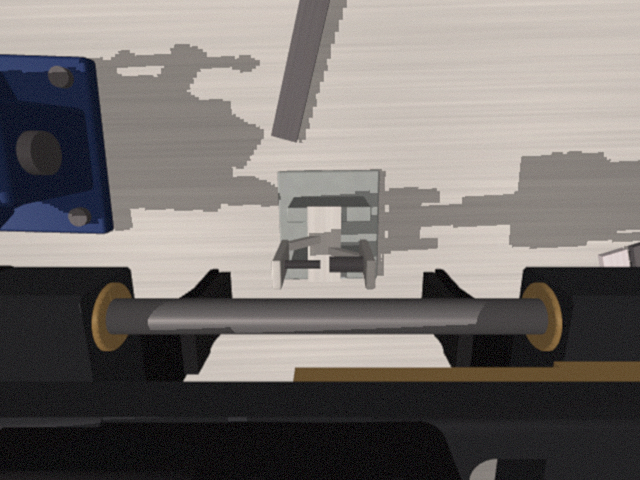

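```bash
python3 -m handwheel '[{"hand":1,"dx":-0.07,"dy":0.12,"dz":-1,"wx":0,"wy":0,"wz":0},{"hand":1,"dx":0,"dy":0,"dz":-2,"wx":0,"wy":0,"wz":0},{"hand":1,"dx":0,"dy":0,"dz":-2,"wx":0,"wy":0,"wz":0},{"hand":1,"dx":0,"dy":0,"dz":-1.4,"wx":0,"wy":0,"wz":0},{"hand":1,"dx":0,"dy":0,"dz":0,"wx":0,"wy":0,"wz":0},{"hand":1,"dx":0,"dy":0,"dz":0,"wx":0,"wy":0,"wz":0}]'; python3 -m handwheel '[{"hand":-1,"dx":0,"dy":0,"dz":0,"wx":0,"wy":0,"wz":0},{"hand":-1,"dx":0,"dy":0,"dz":0,"wx":0,"wy":0,"wz":0},{"hand":-1,"dx":0,"dy":0,"dz":0,"wx":0,"wy":0,"wz":0},{"hand":-1,"dx":0,"dy":0,"dz":0,"wx":0,"wy":0,"wz":0},{"hand":-1,"dx":0,"dy":0,"dz":0,"wx":0,"wy":0,"wz":0},{"hand":-1,"dx":0,"dy":0,"dz":0,"wx":0,"wy":0,"wz":0},{"hand":-1,"dx":0,"dy":0,"dz":0,"wx":0,"wy":0,"wz":0},{"hand":-1,"dx":0,"dy":0,"dz":0,"wx":0,"wy":0,"wz":0}]'; python3 look.py w12 wrist
```

```text
time_s: 13.45
position: [0.502, -0.2881, 0.0772]
tcp_rot: [[1.0, -0.023, 0.001], [-0.023, -1.0, -0.001], [0.001, 0.001, -1.0]]
force: [-0.7, -0.9, 0.8]
opening: 0.998
time_s: 14.25
position: [0.5019, -0.2869, 0.0777]
tcp_rot: [[1.0, -0.023, 0.001], [-0.023, -1.0, -0.0], [0.001, -0.0, -1.0]]
force: [0.7, 4.3, 8.2]
opening: 0.36
14.25 [ 0.5019 -0.2869  0.0777] [[0.9997373841655508, -0.02290939439064507, 0.0005677591706337897], [-0.022909394750719847, -0.9997375453576289, -5.870152030323961e-06], [0.0005677446412317823, -7.138408527847843e-06, -0.9999998388075197]] [0.6862 4.3489 8.2279] 0.36019466066713934
cam [ 0.5693 -0.2885  0.2406] q [-40.8331  38.157   95.6136   0.0291  46.2045  50.4595]
```

View pics/w12.png

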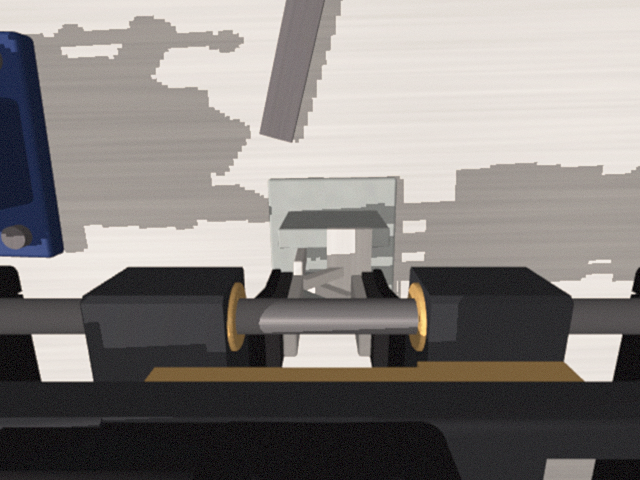

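Opening 0.36 ≈ 31–32 mm, so the handles are squeezed to the stop. I'll lift.

```bash
python3 -m handwheel '[{"hand":-1,"dx":0,"dy":0,"dz":0.5,"wx":0,"wy":0,"wz":0},{"hand":-1,"dx":0,"dy":0,"dz":1,"wx":0,"wy":0,"wz":0},{"hand":-1,"dx":0,"dy":0,"dz":2,"wx":0,"wy":0,"wz":0},{"hand":-1,"dx":0,"dy":0,"dz":3,"wx":0,"wy":0,"wz":0},{"hand":-1,"dx":0,"dy":0,"dz":3,"wx":0,"wy":0,"wz":0},{"hand":-1,"dx":0,"dy":0,"dz":3,"wx":0,"wy":0,"wz":0},{"hand":-1,"dx":0,"dy":0,"dz":3,"wx":0,"wy":0,"wz":0},{"hand":-1,"dx":0,"dy":0,"dz":0,"wx":0,"wy":0,"wz":0},{"hand":-1,"dx":0,"dy":0,"dz":0,"wx":0,"wy":0,"wz":0},{"hand":-1,"dx":0,"dy":0,"dz":0,"wx":0,"wy":0,"wz":0}]'; python3 look.py w13 wrist;python3 look.py s13 side; python3 - <<'E'
from h import *
np.set_printoptions(precision=4,suppress=True)
W=np.load('pics/w13.npz');p,d=W['p'],W['d']
a=cv2.resize(p[200:360,230:430],None,fx=3,fy=3,interpolation=cv2.INTER_CUBIC)
S=np.load('pics/s13.npz')['p'];s=proj('side',bot.read_state()['position'])[0].astype(int);print(s)
save('w13z',a)
E
```

```text
time_s: 15.3
position: [0.5011, -0.2875, 0.2311]
tcp_rot: [[1.0, -0.023, -0.001], [-0.023, -1.0, -0.0], [-0.001, 0.0, -1.0]]
force: [0.5, -0.1, -1.3]
opening: 0.36
15.3 [ 0.5011 -0.2875  0.2311] [[0.999735634569212, -0.022961274181009756, -0.001200358479478737], [-0.022961340502758127, -0.9997363528051901, -4.1498105058148644e-05], [-0.0011990891589645474, 6.904897416647381e-05, -0.999999278708454]] [ 0.5224 -0.1132 -1.3417] 0.35958967523511837
cam [ 0.5689 -0.289   0.3938] q [-40.8941  26.025   88.437   -0.0514  65.5885  50.4428]
15.35 [ 0.5011 -0.2874  0.2307] [[0.9997360274879223, -0.02291301410703873, -0.0016938498158571554], [-0.022912296811565754, -0.9997373813060049, 0.0004416720847066678], [-0.0017035250179382139, -0.00040274550568182035, -0.9999984678981118]] [-0.1175 -0.327  -1.0737] 0.35886529376881177
cam [-0.2578  0.8375  0.7442] q [-40.8913  26.0542  88.4434  -0.0488  65.5924  50.4418]
[398 166]
```

View pics/w13z.png

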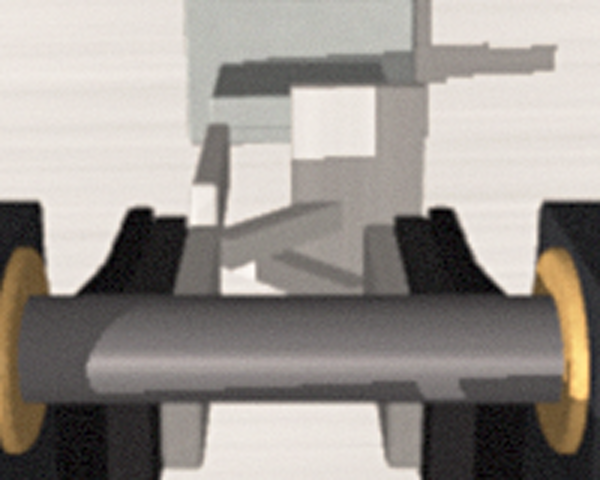

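View pics/s13.png

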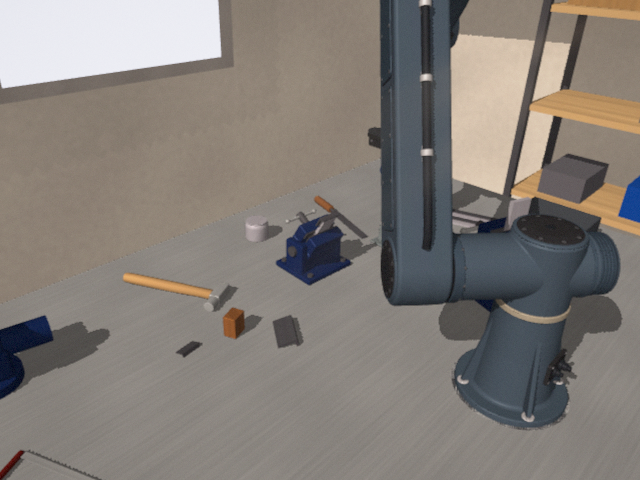

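```bash
python3 - <<'E'
from h import *
np.set_printoptions(precision=4,suppress=True)
W=np.load('pics/w13.npz');p,d=W['p'].astype(int),W['d'];C=(vision.get_calibration('wrist'),W['R'],W['t'])
U,V=np.meshgrid(np.arange(640),np.arange(480));P=pts('wrist',d,U,V,C)
R=np.array([[.99974,-.02296,-.0012],[-.02296,-.99974,0],[-.0012,0,-1.]]);o=np.array([.5011,-.2875,.2311])
L=(P-o)@R*1000
np.set_printoptions(precision=1,suppress=True)
for v in range(224,300,4): print(v,[ (p[v,u].sum()//3,L[v,u]) for u in (297,302,332,345,360)])
E
```

```text
224 [(np.int64(185), array([-18.3, -30.3, 225. ])), (np.int64(155), array([-18. , -25. , 223.9])), (np.int64(89), array([-14.1,   6. , 206.3])), (np.int64(88), array([-13.8,  18.9, 204.9])), (np.int64(127), array([-18.2,  35.5, 224.5]))]
228 [(np.int64(185), array([-22.6, -30.4, 224.8])), (np.int64(98), array([-14.5, -22.9, 190.2])), (np.int64(134), array([25.4,  2.9, 18.6])), (np.int64(143), array([25.2,  9.3, 19.3])), (np.int64(124), array([25.2, 16.8, 19.6]))]
232 [(np.int64(184), array([-26.8, -30.5, 224.4])), (np.int64(132), array([-14.5, -21.9, 173.9])), (np.int64(233), array([23.9,  2.9, 16.4])), (np.int64(231), array([23.8,  9.2, 16.8])), (np.int64(157), array([23.6, 16.6, 17.7]))]
236 [(np.int64(184), array([-31.3, -30.6, 225.1])), (np.int64(181), array([-18.4, -22. , 174.5])), (np.int64(233), array([21.4,  2.9, 18.3])), (np.int64(230), array([21.5,  9.3, 17.9])), (np.int64(158), array([21.7, 16.7, 17.4]))]
240 [(np.int64(186), array([-35.5, -30.6, 224.6])), (np.int64(176), array([-22.3, -22.1, 174.9])), (np.int64(234), array([19.5,  2.9, 17.9])), (np.int64(229), array([19.9
[... 2602 characters left out ...]
288 [(np.int64(107), array([  7.4, -12.1, -14.5])), (np.int64(95), array([  4.1, -10.6,  -6.5])), (np.int64(108), array([-2.3,  2.9,  9.3])), (np.int64(156), array([-5.7,  9.7, 17.6])), (np.int64(109), array([  7.2,  14.3, -14. ]))]
292 [(np.int64(108), array([  7.5, -11.8, -19.1])), (np.int64(100), array([  2.5, -10.6,  -7.2])), (np.int64(136), array([-3. ,  2.9,  5.9])), (np.int64(109), array([-2.2,  9. ,  4. ])), (np.int64(107), array([  7.4,  13.8, -19. ]))]
296 [(np.int64(109), array([  7.7, -11.4, -23.6])), (np.int64(103), array([  0.9, -10.5,  -7.9])), (np.int64(138), array([-5.2,  2.9,  6.3])), (np.int64(139), array([-2.5,  8.8,  0.1])), (np.int64(108), array([  7.6,  13.4, -23.5]))]
```

```bash
cat >> plan.py <<'E'
Rc=np.stack([yb,xb,-zb],1)
def ctarget(cx,cy,tip):  # gap centre at bar x=cx, clamp at bar y=cy, tips at bar z=tip
    return we+cx*xb+cy*yb+tip*zb-Rc@np.array([-.0007,0,.0673])
E
python3 -c "
from plan import *
delta(Rc,ctarget(.002,0,.03)); print(ctarget(.002,0,-.025))"
```

```text
t 15.4 pos [ 0.5012 -0.2874  0.2307] -> target [ 0.4679 -0.0384  0.2453] d cm [-3.3212 24.9019  1.462 ] rotvec [-0.4332 -0.4074  1.5018] deg 92.5476981151404 F [ 0.0329 -0.3641 -1.364 ] 0.36114777778885016
[ 0.4961 -0.0397  0.198 ]
```

```bash
python3 -m handwheel '[{"hand":-1,"dx":-0.3,"dy":0.5,"dz":2,"wx":-0.036,"wy":-0.034,"wz":0.125},{"hand":-1,"dx":-0.3,"dy":0.5,"dz":2,"wx":-0.036,"wy":-0.034,"wz":0.125},{"hand":-1,"dx":-0.3,"dy":0.5,"dz":1,"wx":-0.036,"wy":-0.034,"wz":0.125},{"hand":-1,"dx":-0.3,"dy":0.5,"dz":0,"wx":-0.036,"wy":-0.034,"wz":0.125},{"hand":-1,"dx":-0.3,"dy":0.5,"dz":0,"wx":-0.036,"wy":-0.034,"wz":0.125},{"hand":-1,"dx":-0.3,"dy":0.5,"dz":0,"wx":-0.036,"wy":-0.034,"wz":0.125},{"hand":-1,"dx":-0.3,"dy":0.5,"dz":0,"wx":-0.036,"wy":-0.034,"wz":0.125},{"hand":-1,"dx":-0.3,"dy":0.5,"dz":0,"wx":-0.036,"wy":-0.034,"wz":0.125},{"hand":-1,"dx":-0.3,"dy":0.5,"dz":0,"wx":-0.036,"wy":-0.034,"wz":0.125},{"hand":-1,"dx":-0.3,"dy":0.5,"dz":0,"wx":-0.036,"wy":-0.034,"wz":0.125}]'; python3 -m handwheel '[{"hand":-1,"dx":0,"dy":0.5,"dz":0,"wx":-0.036,"wy":-0.034,"wz":0.125},{"hand":-1,"dx":0,"dy":0.5,"dz":0,"wx":-0.036,"wy":-0.034,"wz":0.125},{"hand":-1,"dx":0,"dy":0,"dz":0,"wx":0,"wy":0,"wz":0},{"hand":-1,"dx":0,"dy":0,"dz":0,"wx":0,"wy":0,"wz":0}]'; python3 -c "
from plan import *
delta(Rc,ctarget(.002,0,.03)); print(bot.read_state()['joint_positions'])"
```

```text
time_s: 16.4
position: [0.4714, -0.2372, 0.281]
tcp_rot: [[0.301, 0.847, 0.438], [0.951, -0.299, -0.076], [0.066, 0.44, -0.896]]
force: [-0.3, -0.3, -1.8]
opening: 0.36
time_s: 16.8
position: [0.4719, -0.2288, 0.2815]
tcp_rot: [[0.071, 0.859, 0.507], [0.997, -0.068, -0.025], [0.013, 0.508, -0.861]]
force: [0.6, 0.2, -0.7]
opening: 0.361
t 16.8 pos [ 0.4719 -0.2288  0.2815] -> target [ 0.4679 -0.0384  0.2453] d cm [-0.3918 19.039  -3.627 ] rotvec [-0.0116 -0.0049  0.0202] deg 1.3620468212247097 F [ 0.6419  0.1577 -0.7325] 0.3611651606198227
[-51.5973  10.0967 112.7686  35.1728  41.532  -70.852 ]
```

```bash
python3 -m handwheel '[{"hand":-1,"dx":0,"dy":2,"dz":0,"wx":-0.004,"wy":0,"wz":0.007},{"hand":-1,"dx":0,"dy":2.2,"dz":0,"wx":-0.004,"wy":-0.002,"wz":0.007},{"hand":-1,"dx":0,"dy":2.2,"dz":0,"wx":-0.003,"wy":-0.003,"wz":0.006},{"hand":-1,"dx":0,"dy":2,"dz":0,"wx":0,"wy":0,"wz":0},{"hand":-1,"dx":0,"dy":2,"dz":0,"wx":0,"wy":0,"wz":0},{"hand":-1,"dx":0,"dy":2,"dz":0,"wx":0,"wy":0,"wz":0},{"hand":-1,"dx":0,"dy":2,"dz":0,"wx":0,"wy":0,"wz":0},{"hand":-1,"dx":0,"dy":1.6,"dz":0,"wx":0,"wy":0,"wz":0},{"hand":-1,"dx":0,"dy":1.5,"dz":0,"wx":0,"wy":0,"wz":0},{"hand":-1,"dx":0,"dy":1.5,"dz":0,"wx":0,"wy":0,"wz":0}]';  python3 -m handwheel '[{"hand":-1,"dx":0,"dy":0,"dz":0,"wx":0,"wy":0,"wz":0},{"hand":-1,"dx":0,"dy":0,"dz":0,"wx":0,"wy":0,"wz":0}]';python3 -c "
from plan import *
delta(Rc,ctarget(.002,0,.03)); print(bot.read_state()['joint_positions'])"
```

```text
time_s: 17.8
position: [0.4726, -0.0377, 0.2825]
tcp_rot: [[0.049, 0.857, 0.514], [0.999, -0.043, -0.024], [0.001, 0.514, -0.858]]
force: [-0.3, 0.4, -1.4]
opening: 0.36
time_s: 18.0
position: [0.4727, -0.0384, 0.2825]
tcp_rot: [[0.047, 0.856, 0.514], [0.999, -0.041, -0.024], [0.0, 0.515, -0.857]]
force: [-0.7, -0.2, -0.7]
opening: 0.359
t 18.0 pos [ 0.4727 -0.0384  0.2825] -> target [ 0.4679 -0.0384  0.2453] d cm [-0.4743 -0.0003 -3.7227] rotvec [ 0.0017  0.0024 -0.0038] deg 0.2762475831588207 F [-0.7312 -0.2254 -0.6767] 0.35852121235563916
[-26.0919   3.8638 120.7596  25.0502  28.8565 -42.5911]
```

```bash
python3 -m handwheel '[{"hand":-1,"dx":-0.12,"dy":0,"dz":-0.9,"wx":0.001,"wy":0.001,"wz":-0.002},{"hand":-1,"dx":-0.12,"dy":0,"dz":-0.9,"wx":0,"wy":0.001,"wz":-0.002},{"hand":-1,"dx":-0.12,"dy":0,"dz":-0.9,"wx":0,"wy":0,"wz":0},{"hand":-1,"dx":-0.11,"dy":0,"dz":-1.0,"wx":0,"wy":0,"wz":0},{"hand":-1,"dx":0,"dy":0,"dz":0,"wx":0,"wy":0,"wz":0},{"hand":-1,"dx":0,"dy":0,"dz":0,"wx":0,"wy":0,"wz":0},{"hand":-1,"dx":0,"dy":0,"dz":0,"wx":0,"wy":0,"wz":0}]';python3 -c "
from plan import *
delta(Rc,ctarget(.002,0,.03)); print(bot.read_state()['joint_positions'])"; python3 look.py w14 wrist; python3 look.py s14 side
```

```text
time_s: 18.7
position: [0.4678, -0.039, 0.2454]
tcp_rot: [[0.052, 0.857, 0.512], [0.999, -0.045, -0.026], [0.001, 0.513, -0.859]]
force: [0.0, -0.2, -1.1]
opening: 0.357
t 18.7 pos [ 0.4678 -0.039   0.2454] -> target [ 0.4679 -0.0384  0.2453] d cm [ 0.0104  0.064  -0.0158] rotvec [0.0009 0.0003 0.0011] deg 0.08364598078417013 F [ 0.0492 -0.2046 -1.1432] 0.3567372255628068
[-26.4727   7.9312 124.6066  33.0681  22.0662 -51.528 ]
18.7 [ 0.4678 -0.039   0.2454] [[0.0523479925716196, 0.8573260606309511, 0.5121051780999057], [0.9986284528523524, -0.04542828076388616, -0.026028531663437358], [0.0009491192963396197, 0.512765343085755, -0.8585282768218583]] [ 0.0492 -0.2046 -1.1432] 0.3567372255628068
cam [0.3883 0.0327 0.3854] q [-26.4727   7.9312 124.6066  33.0681  22.0662 -51.528 ]
18.75 [ 0.4679 -0.039   0.2456] [[0.05215826888149108, 0.8571074465110761, 0.5124903317356814], [0.9986385218805133, -0.04517001446364566, -0.0260916156965697], [0.0007858775919440785, 0.5131534808696292, -0.8582965032363781]] [ 0.5307  0.0814 -1.2834] 0.3562795292359167
cam [-0.2578  0.8375  0.7442] q [-26.4655   7.9082 124.5997  33.0716  22.0703 -51.5331]
```

View pics/w14.png

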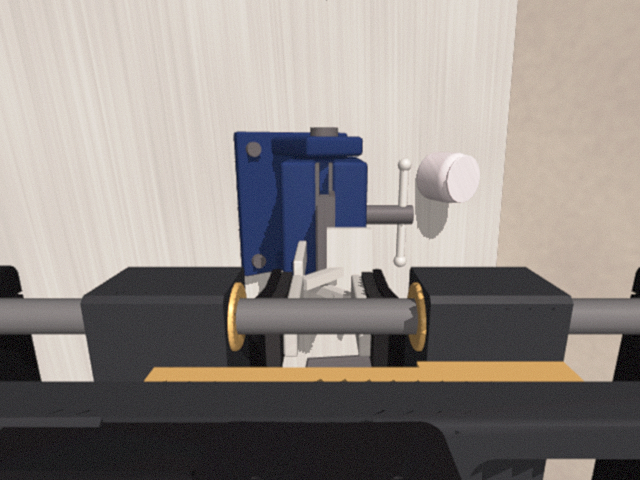

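```bash
python3 - <<'E'
from h import *
S=np.load('pics/s14.npz')['p']; save('s14z',cv2.resize(S[120:300,250:430],None,fx=4,fy=3.3,interpolation=cv2.INTER_CUBIC)[:600,:800])
E
```

```text
(no output)
```

View pics/s14z.png

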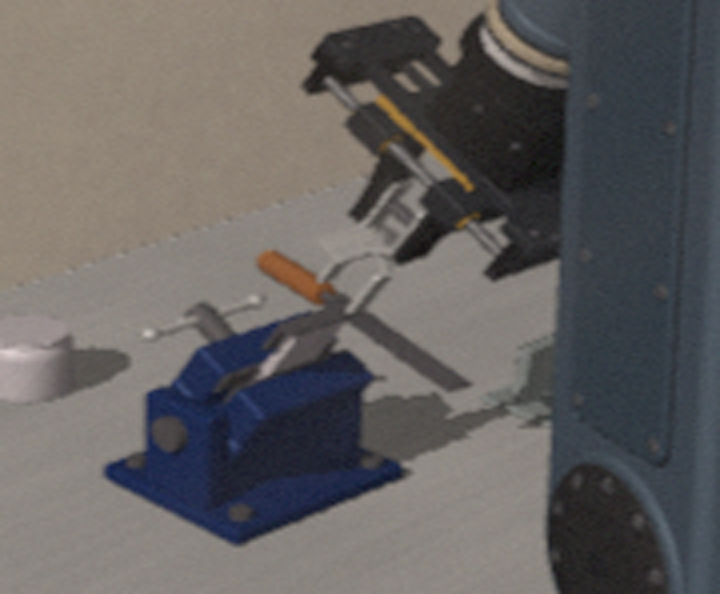

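```bash
python3 - <<'E'
from plan import *
W=np.load('pics/w14.npz');p,d=W['p'].astype(int),W['d'];C=(vision.get_calibration('wrist'),W['R'],W['t'])
U,V=np.meshgrid(np.arange(640),np.arange(480));P=pts('wrist',d,U,V,C)
s=bot.read_state();L=(P-s['position'])@s['tcp_rot']*1000
np.set_printoptions(precision=1,suppress=True)
for v in (190,200,215,230,245,260): print(v,[(u,L[v,u]) for u in (299,316,319,322,326,330,332,335)])
save('w14z',cv2.resize(p[140:300,240:420].astype(np.uint8),None,fx=4,fy=3.7,interpolation=cv2.INTER_CUBIC))
E
```

```text
190 [(299, array([ 26.8, -22.2, 147.9])), (316, array([ 26.7,  -8.3, 148.7])), (319, array([ 24.5,  -6.2, 165.8])), (322, array([ 21.5,  -3.9, 189.2])), (326, array([ 21.4,  -0.2, 190. ])), (330, array([ 27. ,   3.2, 147.1])), (332, array([ 26.6,   4.8, 149.6])), (335, array([ 26.8,   7.3, 148.3]))]
200 [(299, array([ 18.6, -22.4, 147.8])), (316, array([ 18.5,  -8.4, 148.5])), (319, array([27.3, -4.8, 92.6])), (322, array([27.1, -2.8, 93.9])), (326, array([27.1, -0.1, 93.9])), (330, array([27.4,  2.7, 92.3])), (332, array([27.1,  4. , 93.8])), (335, array([ 18.6,   7.3, 147.7]))]
215 [(299, array([  6. , -22.6, 147.8])), (316, array([  5.7,  -8.5, 149.6])), (319, array([16.8, -4.9, 93.4])), (322, array([16.7, -2.8, 93.7])), (326, array([16.6, -0.1, 94.6])), (330, array([16.8,  2.7, 93.2])), (332, array([17. ,  4.1, 92.5])), (335, array([  5.9,   7.4, 148.2]))]
230 [(299, array([ -6.9, -22.8, 148.2])), (316, array([ -7.1,  -8.5, 148.9])), (319, array([ 5.9, -4.9, 94.6])), (322, array([ 5.9, -2.8, 94.8])), (326, array([ 6. , -0. , 94.2])), (330, array([24.3,  2. , 18. ])), (332, array([24.3,  3. , 17.7])), (335, array([24.5,  4.4, 16.9]))]
245 [(299, array([  5.9, -16.2,  56. ])), (316, array([-19.9,  -8.6, 147.7])), (319, array([-4.8, -5. , 94.1])), (322, array([-4.4, -2.8, 92.5])), (326, array([-4.4, -0. , 92.7])), (330, array([16.5,  2. , 18.5])), (332, array([16.7,  3. , 17.6])), (335, array([16.4,  4.5, 18.9]))]
260 [(299, array([  6.2, -14.1,  26.1])), (316, array([-33.6,  -8.7, 148.8])), (319, array([-16. ,  -5. ,  94.4])), (322, array([-15.8,  -2.9,  94. ])), (326, array([-15.3,  -0. ,  92.3])), (330, array([ 8.9,  2. , 17.7])), (332, array([ 9.1,  3. , 17.3])), (335, array([ 8.9,  4.5, 17.8]))]
```

View pics/w14z.png

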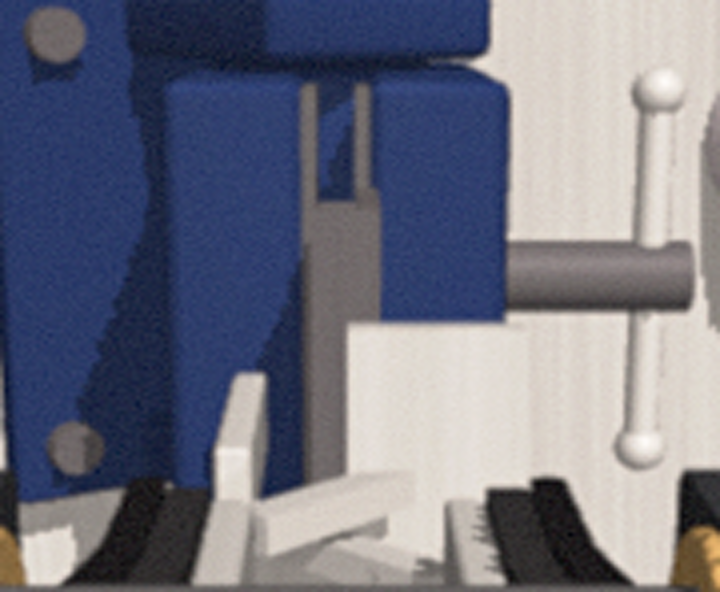

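Everything is aligned: the guide top sits at tool z = 93.8 mm (93.3 expected) and the angle is centred in the open jaw gap. I'll lower along the slope.

```bash
python3 -m handwheel '[{"hand":-1,"dx":0.35,"dy":0.02,"dz":-0.59,"wx":0,"wy":0,"wz":0},{"hand":-1,"dx":0.35,"dy":0,"dz":-0.59,"wx":0,"wy":0,"wz":0},{"hand":-1,"dx":0.35,"dy":-0.02,"dz":-0.59,"wx":0,"wy":0,"wz":0},{"hand":-1,"dx":0.35,"dy":-0.02,"dz":-0.59,"wx":0,"wy":0,"wz":0},{"hand":-1,"dx":0.35,"dy":-0.02,"dz":-0.59,"wx":0,"wy":0,"wz":0},{"hand":-1,"dx":0,"dy":0,"dz":0,"wx":0,"wy":0,"wz":0},{"hand":-1,"dx":0,"dy":0,"dz":0,"wx":0,"wy":0,"wz":0}]';python3 -c "
from plan import *
delta(Rc,ctarget(.002,0,-.025)); print(bot.read_state()['joint_positions'])"; python3 look.py w15 wrist;  python3 - <<'E'
from h import *
p=np.load('pics/w15.npz')['p']
save('w15z',cv2.resize(p[140:300,240:420].astype(np.uint8),None,fx=4,fy=3.7,interpolation=cv2.INTER_CUBIC))
E
```

```text
time_s: 19.5
position: [0.4851, -0.0389, 0.2154]
tcp_rot: [[0.051, 0.858, 0.511], [0.999, -0.045, -0.025], [0.001, 0.512, -0.859]]
force: [0.1, 0.3, -1.0]
opening: 0.356
t 19.5 pos [ 0.4851 -0.0389  0.2154] -> target [ 0.4961 -0.0397  0.198 ] d cm [ 1.1035 -0.0896 -1.7326] rotvec [ 0.0003 -0.0009  0.0002] deg 0.05536836044983701 F [ 0.116   0.2598 -1.0348] 0.3561247877730846
[-25.0473  13.3735 124.9546  41.6999  16.9268 -59.6377]
19.5 [ 0.4851 -0.0389  0.2154] [[0.05140965694700246, 0.8579617346090754, 0.5111347269743837], [0.9986766116605303, -0.04490366317659201, -0.025073618716996742], [0.0014396162105558875, 0.5117473233734687, -0.859134799973355]] [ 0.116   0.2598 -1.0348] 0.3561247877730846
cam [0.4056 0.0327 0.3554] q [-25.0473  13.3735 124.9546  41.6999  16.9268 -59.6377]
```

View pics/w15z.png

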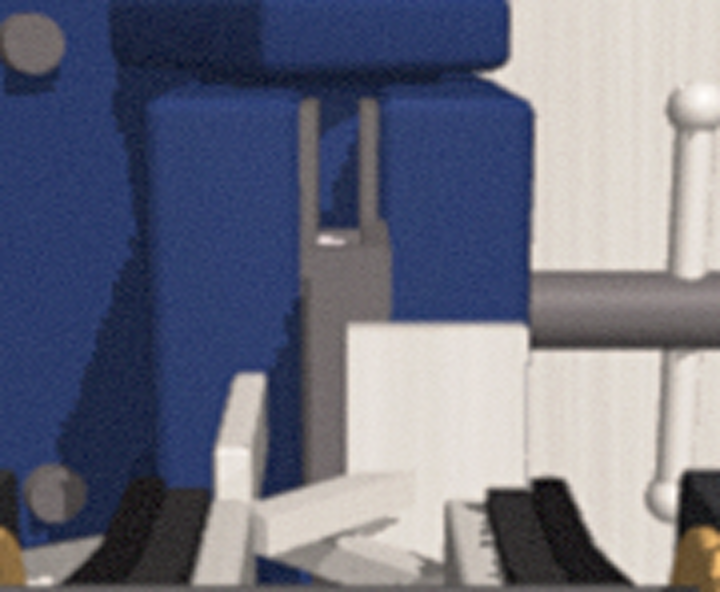

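Jaws have begun to straddle with no contact force. I'll go on to full depth.

```bash
python3 -m handwheel '[{"hand":-1,"dx":0.36,"dy":-0.03,"dz":-0.58,"wx":0,"wy":0,"wz":0},{"hand":-1,"dx":0.36,"dy":-0.03,"dz":-0.58,"wx":0,"wy":0,"wz":0},{"hand":-1,"dx":0.36,"dy":-0.03,"dz":-0.58,"wx":0,"wy":0,"wz":0},{"hand":-1,"dx":0,"dy":0,"dz":0,"wx":0,"wy":0,"wz":0},{"hand":-1,"dx":0,"dy":0,"dz":0,"wx":0,"wy":0,"wz":0},{"hand":-1,"dx":0,"dy":0,"dz":0,"wx":0,"wy":0,"wz":0},{"hand":-1,"dx":0,"dy":0,"dz":0,"wx":0,"wy":0,"wz":0}]';python3 -c "
from plan import *
delta(Rc,ctarget(.002,0,-.025)); print(bot.read_state()['joint_positions'])"; python3 look.py w16 wrist; python3 look.py s16 side; python3 - <<'E'
from h import *
p=np.load('pics/w16.npz')['p'];S=np.load('pics/s16.npz')['p']
save('z16',np.hstack([cv2.resize(p[140:300,240:420],(400,356)),cv2.resize(S[170:300,260:400],(400,356),interpolation=cv2.INTER_CUBIC)]))
E
```

```text
time_s: 20.25
position: [0.4958, -0.0399, 0.1988]
tcp_rot: [[0.052, 0.857, 0.512], [0.999, -0.045, -0.026], [0.001, 0.513, -0.858]]
force: [0.6, -1.0, -0.6]
opening: 0.359
t 20.25 pos [ 0.4958 -0.0399  0.1988] -> target [ 0.4961 -0.0397  0.198 ] d cm [ 0.0263  0.0158 -0.0742] rotvec [0.001  0.0006 0.0004] deg 0.06875861860185746 F [ 0.6124 -1.0459 -0.581 ] 0.35914821983391115
[-24.4002  16.458  124.872   48.9803  14.4457 -66.6725]
20.25 [ 0.4958 -0.0399  0.1988] [[0.0516384084380263, 0.8572073634356143, 0.5123758492022724], [0.9986654735651377, -0.04476787418799717, -0.02575090968503558], [0.0008641081568776177, 0.5130218060788937, -0.8583751393211728]] [ 0.6124 -1.0459 -0.581 ] 0.35914821983391115
cam [0.4162 0.0318 0.3387] q [-24.4002  16.458  124.872   48.9803  14.4457 -66.6725]
20.3 [ 0.4958 -0.0399  0.1988] [[0.05165925543672071, 0.8572335964175262, 0.5123298571240968], [0.9986643566747897, -0.044809558423957986, -0.025721706420417663], [0.0009077637643699426, 0.5129743313723639, -0.858403466510955]] [-0.6145 -0.0075 -0.8364] 0.3611706497117872
cam [-0.2578  0.8375  0.7442] q [-24.4019  16.464  124.8709  48.9869  14.4459 -66.679 ]
```

View pics/z16.png

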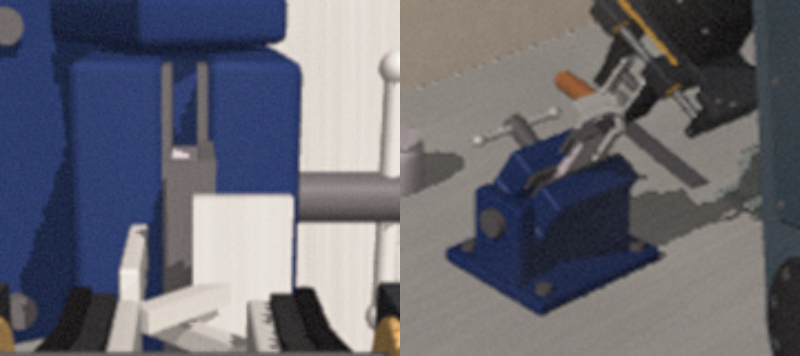

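```bash
python3 -m handwheel '[{"hand":-0.2,"dx":0,"dy":0,"dz":0,"wx":0,"wy":0,"wz":0},{"hand":-0.1,"dx":0,"dy":0,"dz":0,"wx":0,"wy":0,"wz":0},{"hand":-0.05,"dx":0,"dy":0,"dz":0,"wx":0,"wy":0,"wz":0},{"hand":0,"dx":0,"dy":0,"dz":0,"wx":0,"wy":0,"wz":0},{"hand":0.05,"dx":0,"dy":0,"dz":0,"wx":0,"wy":0,"wz":0},{"hand":0.1,"dx":0,"dy":0,"dz":0,"wx":0,"wy":0,"wz":0},{"hand":0.2,"dx":0,"dy":0,"dz":0,"wx":0,"wy":0,"wz":0},{"hand":1,"dx":0,"dy":0,"dz":0,"wx":0,"wy":0,"wz":0},{"hand":1,"dx":0,"dy":0,"dz":0,"wx":0,"wy":0,"wz":0},{"hand":1,"dx":0,"dy":0,"dz":0,"wx":0,"wy":0,"wz":0}]'; python3 look.py w17 wrist; python3 look.py s17 side; python3 - <<'E'
from h import *
p=np.load('pics/w17.npz')['p'];S=np.load('pics/s17.npz')['p']
save('z17',np.hstack([cv2.resize(p[140:300,240:420],(400,356)),cv2.resize(S[170:300,260:400],(400,356),interpolation=cv2.INTER_CUBIC)]))
E
```

```text
time_s: 21.35
position: [0.496, -0.0399, 0.1985]
tcp_rot: [[0.052, 0.857, 0.512], [0.999, -0.045, -0.026], [0.001, 0.513, -0.859]]
force: [0.0, 0.5, -0.1]
opening: 0.789
21.35 [ 0.496  -0.0399  0.1985] [[0.05167958960901603, 0.8573914518623662, 0.5120635881325553], [0.9986631677967521, -0.0449067381116646, -0.025598088958474745], [0.0010475227917792062, 0.5127019437699784, -0.8585660251550179]] [ 0.0197  0.5317 -0.1462] 0.7889114820960916
cam [0.4163 0.0317 0.3384] q [-24.3964  16.5053 124.8588  49.0112  14.4371 -66.6983]
21.4 [ 0.4959 -0.0399  0.1985] [[0.05169753112590541, 0.8574362087259065, 0.511986829167733], [0.9986622136934544, -0.044936752876815096, -0.025582634379140413], [0.0010715485872234251, 0.5126244592356389, -0.8586122614876832]] [ 0.6196 -0.3643 -0.2988] 0.8309529498728584
cam [-0.2578  0.8375  0.7442] q [-24.3968  16.5062 124.8636  49.0103  14.4362 -66.6971]
```

View pics/z17.png

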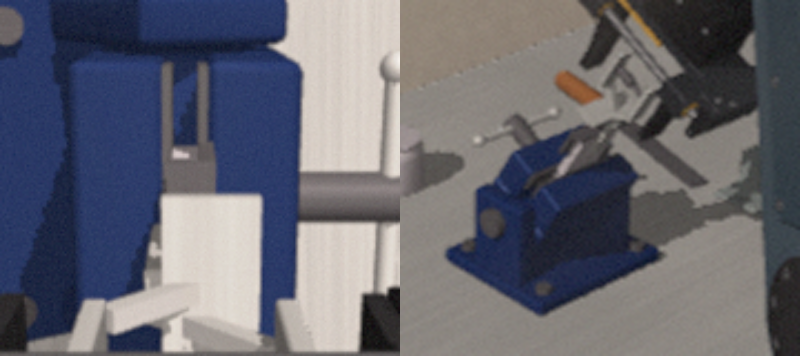

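The clamp has shut on bar and angle and stays in place. I'll finish opening, retreat along the slope and look.

```bash
python3 -m handwheel '[{"hand":1,"dx":0,"dy":0,"dz":0,"wx":0,"wy":0,"wz":0},{"hand":1,"dx":0,"dy":0,"dz":0,"wx":0,"wy":0,"wz":0},{"hand":1,"dx":0,"dy":0,"dz":0,"wx":0,"wy":0,"wz":0},{"hand":1,"dx":-0.51,"dy":0.02,"dz":0.86,"wx":0,"wy":0,"wz":0},{"hand":1,"dx":-0.51,"dy":0.02,"dz":0.86,"wx":0,"wy":0,"wz":0},{"hand":1,"dx":-0.51,"dy":0.02,"dz":0.86,"wx":0,"wy":0,"wz":0},{"hand":1,"dx":-0.51,"dy":0.02,"dz":0.86,"wx":0,"wy":0,"wz":0},{"hand":1,"dx":-0.51,"dy":0.02,"dz":0.86,"wx":0,"wy":0,"wz":0},{"hand":1,"dx":-0.51,"dy":0.02,"dz":0.86,"wx":0,"wy":0,"wz":0},{"hand":1,"dx":-0.51,"dy":0.02,"dz":0.86,"wx":0,"wy":0,"wz":0}]'; python3 -m handwheel '[{"hand":1,"dx":-0.5,"dy":0.02,"dz":0.86,"wx":0,"wy":0,"wz":0},{"hand":1,"dx":-0.5,"dy":0.02,"dz":0.86,"wx":0,"wy":0,"wz":0},{"hand":1,"dx":-0.5,"dy":0,"dz":0.86,"wx":0,"wy":0,"wz":0},{"hand":1,"dx":0,"dy":0,"dz":0,"wx":0,"wy":0,"wz":0},{"hand":1,"dx":0,"dy":0,"dz":0,"wx":0,"wy":0,"wz":0},{"hand":1,"dx":0,"dy":0,"dz":0,"wx":0,"wy":0,"wz":0}]'; python3 look.py w18 wrist; python3 look.py s18 side; python3 look.py t18 top; python3 - <<'E'
from h import *
p=np.load('pics/w18.npz')['p'];S=np.load('pics/s18.npz')['p'];T=np.load('pics/t18.npz')['p']
save('z18',np.hstack([cv2.resize(T[170:270,300:400],(356,356),interpolation=cv2.INTER_CUBIC),cv2.resize(S[170:300,260:400],(400,356),interpolation=cv2.INTER_CUBIC)]))
E
```

```text
time_s: 22.45
position: [0.4597, -0.0384, 0.2589]
tcp_rot: [[0.052, 0.858, 0.512], [0.999, -0.045, -0.025], [0.001, 0.512, -0.859]]
force: [1.0, 0.1, -0.2]
opening: 1.002
time_s: 23.05
position: [0.4451, -0.038, 0.284]
tcp_rot: [[0.052, 0.858, 0.511], [0.999, -0.045, -0.025], [0.001, 0.512, -0.859]]
force: [-0.8, 0.5, -0.4]
opening: 1.002
23.05 [ 0.4451 -0.038   0.284 ] [[0.05165661745259893, 0.8578336797563946, 0.5113247224112671], [0.998663812886519, -0.04512942973573307, -0.02517783554413458], [0.0014773978190761458, 0.5119420987253648, -0.8590186871357066]] [-0.7966  0.478  -0.4161] 1.0023207024831666
cam [0.3656 0.0336 0.4241] q [-28.4564   0.9729 123.4792  26.3477  29.9398 -45.4669]
23.1 [ 0.4451 -0.038   0.2839] [[0.05156260945261652, 0.8579857800613419, 0.5110789552691124], [0.9986685060553796, -0.045111092792168135, -0.025024074812313883], [0.0015850298271129126, 0.5116887633314092, -0.8591694228502433]] [0.2769 0.6143 0.6534] 0.9984040062948512
cam [-0.2578  0.8375  0.7442] q [-28.4538   0.9872 123.4797  26.3445  29.9432 -45.4666]
23.15 [ 0.4451 -0.038   0.2839] [[0.05155851088528791, 0.8580405582034559, 0.5109873975287385], [0.9986685623763193, -0.045158907084898496, -0.024935429254638826], [0.0016800227698613994, 0.5115926832830967, -0.8592264567241243]] [ 0.3818  0.2643 -1.0241] 0.9997475698430052
cam [0.404  0.0496 1.204 ] q [-28.4538   0.9924 123.4769  26.3439  29.949  -45.4641]
```

View pics/z18.png

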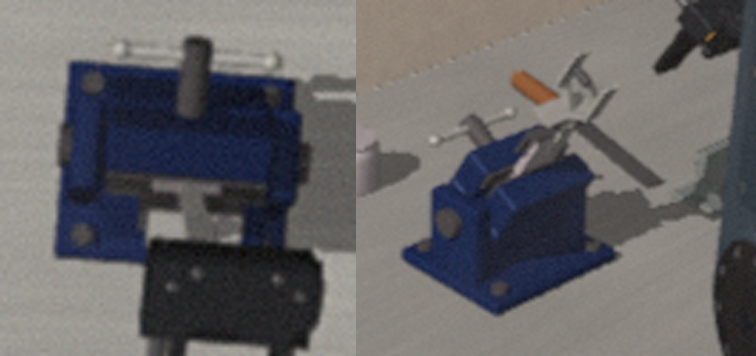

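View pics/w18.png

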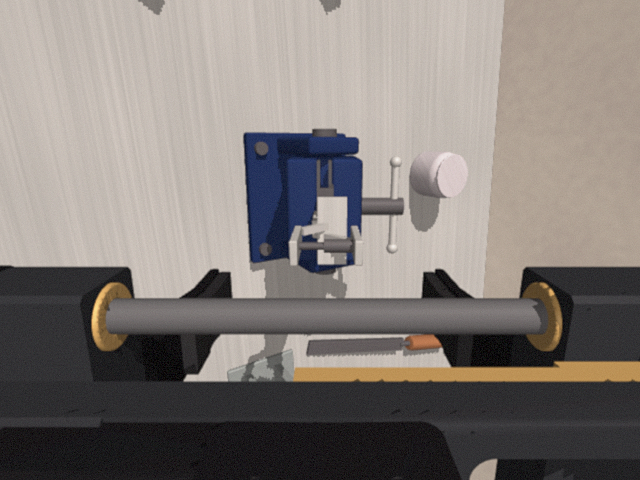

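```bash
python3 - <<'E'
from plan import *
W=np.load('pics/w18.npz');p,d=W['p'].astype(int),W['d'];C=(vision.get_calibration('wrist'),W['R'],W['t'])
U,V=np.meshgrid(np.arange(640),np.arange(480));P=pts('wrist',d,U,V,C)
B=np.stack([xb,yb,zb],1);L=(P-we)@B*1000
np.set_printoptions(precision=1,suppress=True)
roi=(V>180)&(V<275)&(U>280)&(U<370)
for a,b,n in((76,90,'handle tops'),(22,30,'lug'),(1.5,6.5,'guide top')):
    m=roi&(L[...,2]>a)&(L[...,2]<b)&(np.abs(L[...,0])<45)&(np.abs(L[...,1])<40)
    X=L[m];print(n,m.sum(),'med',np.median(X,0),'lo',np.percentile(X,3,0),'hi',np.percentile(X,97,0))
    if n=='lug':
        A=np.c_[X[:,:2],np.ones(len(X))];k=np.linalg.lstsq(A,X[:,2],rcond=None)[0];print('tilt',k[:2])
save('w18z',cv2.resize(p[120:280,240:420].astype(np.uint8),None,fx=4,fy=3.7,interpolation=cv2.INTER_CUBIC))
E
```

```text
handle tops 480 med [19.7  0.9 83.4] lo [-20.   -7.3  78. ] hi [24.4  7.8 84.7]
lug 1504 med [ 6.2  6.8 25.7] lo [ -3.6 -25.6  24.3] hi [17.  25.  27.8]
tilt [-0. -0.]
guide top 141 med [ 2.3 26.5  4.2] lo [-5.5  6.6  2.8] hi [ 7.9 29.7  5.4]
```

View pics/w18z.png

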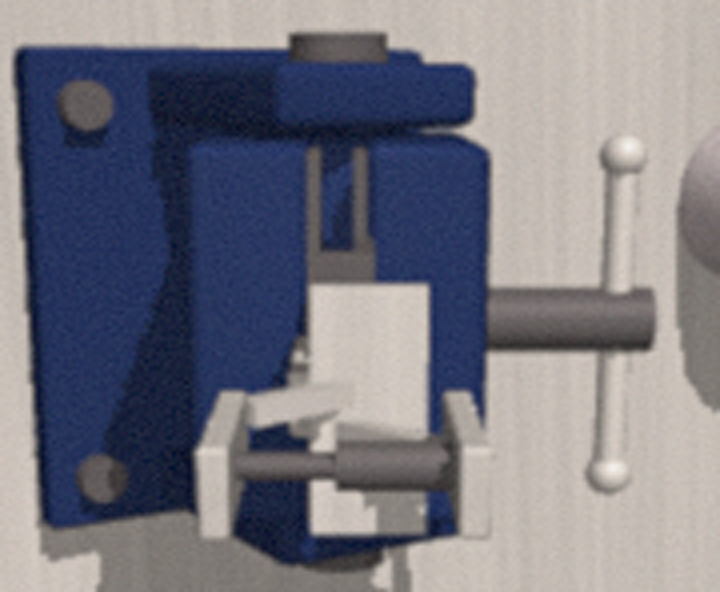

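The clamp is 24.6 mm deep, centred and not tilted. The handles span about 44.5 mm, so jaw ≈ 9 mm, and the guide top is still at z ≈ 4 mm. The robot is clear, so I'm handing in.

```bash
python3 -c "
from rig import hand_in
print(hand_in())"
```

```text
the job is handed in; nothing more can be done
None
```

I hung the angle over the bar edge and set the clamp across bar and angle, then handed the job in at about 23 s. No verdict was reported.

**Angle:** I picked it up by its end faces, lowered it along the bar's slope (lean measured 30.8°, yaw −3.0°), pressed it lightly snug and let go. Before clamping, the long leg's outer face was at x = 8.1 mm (8 expected), the top at z = 4.0 mm (4 expected), and the y offset was about 1 mm. After clamping, the top was still at z ≈ 4.2 mm.

**Clamp:** I squeezed it to the stop and lifted it. I then turned it 90°, tilted it to the slope, brought it over the middle of the edge and let go gradually. Its last measurements were:

| Check | Measured | Required |
|---|---|---|
| Jaw tips below the edge | 24.6 mm | 12 to 42 mm |
| Sideways offset from the middle | about 0 to 1 mm | within 16 mm |
| Tilt from the bar's direction | about 0 rad | under 0.2 rad |
| Jaw joint, from a handle span of about 44.5 mm | about 9 mm | 6.5 to 11.5 mm |

The gripper was clear of everything at hand-in. I steered clear of the file, hammer and tin, and nothing suggested they or the vise head had moved, though I did not measure their final positions. The clamp's grip forces could not be measured directly.

No final check failed. Two things went wrong on the way: the first move call was refused for missing keys, and one fast row near the wrist singularity was cut short and then corrected.

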